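# Unstack the rinsed dosing measures onto their own concentrate bottles

## Task

The four dosing measures have been rinsed and left nested upside down on the drip tray. Take the stack apart from the top and put each measure, still upside down, over the closure of the concentrate bottle of its own colour, level and fully down, so that no product is dosed with another's measure. Leave the bottles standing where they are and do not knock over bottles or measures.

Things in the scene. Friction and masses are not known exactly. Their poses are not given: they have to be found in the camera images.
- measure_red: red double-ended dosing measure, rigid, 30 g, 58 mm high, bottom one of the stack, mouth down. Origin: centre of the wide mouth (underside), z up. Wide cup z 0-36: outside diameter 67 to 49, inside 62 to 44 at its ceiling z 34. Small cup, open upward, z 37-58, outside 37 to 40: grip it across here. Tab 16 x 3 mm at the mouth, along +x to 58 mm from the axis.
- measure_yellow: yellow double-ended dosing measure, rigid, 30 g, 58 mm high, second lowest of the stack, mouth down. Origin: centre of the wide mouth (underside), z up. Wide cup z 0-36: outside diameter 67 to 49, inside 62 to 44 at its ceiling z 34. Small cup, open upward, z 37-58, outside 37 to 40: grip it across here. Tab 16 x 3 mm at the mouth, along +x to 58 mm from the axis.
- measure_green: green double-ended dosing measure, rigid, 30 g, 58 mm high, third lowest of the stack, mouth down. Origin: centre of the wide mouth (underside), z up. Wide cup z 0-36: outside diameter 67 to 49, inside 62 to 44 at its ceiling z 34. Small cup, open upward, z 37-58, outside 37 to 40: grip it across here. Tab 16 x 3 mm at the mouth, along +x to 58 mm from the axis.
- measure_blue: blue double-ended dosing measure, rigid, 30 g, 58 mm high, top one of the stack, mouth down. Origin: centre of the wide mouth (underside), z up. Wide cup z 0-36: outside diameter 67 to 49, inside 62 to 44 at its ceiling z 34. Small cup, open upward, z 37-58, outside 37 to 40: grip it across here. Tab 16 x 3 mm at the mouth, along +x to 58 mm from the axis.
- bottle_red: loose white 1 l concentrate bottle with red closure and red sleeve; diameter 56, height 192 mm, 0.77 kg. Origin: centre of its underside, z up. Closure: diameter 37, z 154-192 mm, flat top. A measure put over it rests with its ceiling on the closure's top, its mouth then 158 mm above the bottle's underside.
- bottle_yellow: loose white 1 l concentrate bottle with yellow closure and yellow sleeve; diameter 56, height 192 mm, 0.77 kg. Origin: centre of its underside, z up. Closure: diameter 37, z 154-192 mm, flat top. A measure put over it rests with its ceiling on the closure's top, its mouth then 158 mm above the bottle's underside.
- bottle_green: loose white 1 l concentrate bottle with green closure and green sleeve; diameter 56, height 192 mm, 0.77 kg. Origin: centre of its underside, z up. Closure: diameter 37, z 154-192 mm, flat top. A measure put over it rests with its ceiling on the closure's top, its mouth then 158 mm above the bottle's underside.
- bottle_blue: loose white 1 l concentrate bottle with blue closure and blue sleeve; diameter 56, height 192 mm, 0.77 kg. Origin: centre of its underside, z up. Closure: diameter 37, z 154-192 mm, flat top. A measure put over it rests with its ceiling on the closure's top, its mouth then 158 mm above the bottle's underside.
- drip_tray: fixed white drip tray, 140 x 140 x 14 mm, with the stack near its middle. Origin: centre of its underside; ribbed floor at z 6 mm. In the stack each measure's ceiling rests on the small cup's rim of the one below: 24 mm from one to the next, about 2 mm play sideways, nothing jams; lift straight up.

How it is judged (in metres and radians):
At the end, for the whole second after the job is handed in: Each measure is upside down over its own colour's bottle: axes within 10 mm, mouth 152 to 163 mm above the bottle's underside (at rest 158), tilt under 0.1 rad, still and released; each bottle still, upright within 0.06 rad, within 30 mm of its start (horizontal distance between measure_red and bottle_red below 0.01 m and z of measure_red in the frame of bottle_red between 0.152 and 0.163 m and angle between each of measure_red, measure_yellow, measure_green, measure_blue's own z axis and vertical below 0.1 rad and angle between each of bottle_red, bottle_yellow, bottle_green, bottle_blue's own z axis and vertical below 0.06 rad and distance of each of bottle_red, bottle_yellow, bottle_green, bottle_blue from where it was at the start of the episode below 0.03 m and linear speed of each of measure_red, bottle_red, measure_yellow, bottle_yellow, measure_green, bottle_green, measure_blue, bottle_blue below 0.02 m/s and contact force between each of measure_red, measure_yellow, measure_green, measure_blue and the fingers below 0.1 N and horizontal distance between measure_yellow and bottle_yellow below 0.01 m and z of measure_yellow in the frame of bottle_yellow between 0.152 and 0.163 m and horizontal distance between measure_green and bottle_green below 0.01 m and z of measure_green in the frame of bottle_green between 0.152 and 0.163 m and horizontal distance between measure_blue and bottle_blue below 0.01 m and z of measure_blue in the frame of bottle_blue between 0.152 and 0.163 m); the robot touches nothing.
It fails at once if a bottle is knocked over (tilted more than 0.4 rad) (angle between any of bottle_red, bottle_yellow, bottle_green, bottle_blue's own z axis and vertical above 0.4 rad).
It fails at once if a measure topples or is turned over (tilted more than 0.8 rad) (angle between any of measure_red, measure_yellow, measure_green, measure_blue's own z axis and vertical above 0.8 rad).
It also fails if it takes over 104 s, if anything falls off the work surface, if the arm or the gripper's body presses on something with over 40 N, if the wrist force passes 120 N, or if a joint passes its speed limit or range.

## Robot

A 6-joint arm with a two-finger parallel gripper is mounted at the origin on a cart in front of the work surface, level with it; the furniture and walls round the work are solid. World frame = base frame: x ahead of the robot, y to its left, z up, the work surface at z = 0. Lengths are in m, angles in degrees, forces in N, time in s.
With the tool pointing down it reaches from about 0.25 to 0.775 m from the base axis. Payload 4 kg.
Tool frame: the origin (TCP) lies at the very end of the fingers, on their centre line; the grasp point (between the pads) lies 19 mm behind it (ctrl.grasp_offset is the z of the grasp point in the tool frame, in m); z points along the fingers, y is the direction in which the jaws open and shut (so a half turn about z gives the same grasp; the last joint's range is limited). The gripper opens to 94 mm and grips with 3 to 60 N. Pads are 16 mm wide; open, the fingers measure 119 mm over their backs; the gripper's body (75 mm by 177 mm) begins 78 mm behind the grasp point.
Start: joints at [-71.625, 4.996, 78.535, -0, 96.463, -5.907], TCP at [0.226, -0.501, 0.171] pointing down, gripper open.
Joint ranges: [-177.83, 177.83], [-43.37, 116.18], [15.69, 146.23], [-61.86, 241.86], [9.47, 152.12], [-147.06, 147.06]. Speed limits (degrees/s): [159.86, 159.86, 180, 180, 180, 180].

## Interface

Orientations are given as a 3x3 rotation matrix whose columns are the frame's x, y, z axes.
In Python, from bench import ctrl gives the robot as it stands.
- The arm moves only by the tool send_rows, never from a script. Its argument "moves" is a list of rows, each a list of 4 numbers: the shift along the tool's x, y, z in m, then the turn about the tool's z in degrees. In form: [[dx, dy, dz, roll], ...]. A call has exactly 8 rows; each row shifts and turns the pose as measured when the row begins, along the tool's axes as they then stand; what a row does not reach is not made up. A row lasts 1/10 s, in which the tool goes at most 50 mm and 8.59 degrees, less where a joint would pass 70% of its speed; a pose out of reach is approached as far as the arm can. A call with a gripper value outside its range is refused whole. "fingers" is the closure in counts, from 0 (fully open) to 255 (shut), set as the call begins (left out, the last holds). The fingers move at their own pace and stop on an object; "squeeze" is the grip in N (left out, the last holds). Time passes only in rows, so rows that do not move let the fingers close, or fill a call up. It gives the time, the measured TCP pose, the force and the opening at its end, in the units of the state.
- ctrl.observe(): the state, without advancing time (a new reading comes with each control period).
- ctrl.snapshot(name): name is "side" or "top" or "wrist"; returns the picture (384x512x3 uint8, red, green, blue); there is no depth.
- ctrl.calibration(name): a dict with "intrinsics" (3x3 intrinsics, pixels), "R" (3x3) and "t" (3): a world point X has camera coordinates R X + t; the wrist camera has in their place "mount" (4x4, takes a point from camera to tool coordinates, whose origin is the TCP and whose axes are the flange's). Camera axes: x right, y down, z forward; pixel columns grow to the right and rows downward; lengths in m; the calibration is good to about 2 mm. A picture is of the moment at which its call begins: read the wrist's pose just before it. calibration takes no time and is no camera call.
- ctrl.finish_job(): hands the job in, once; it reports no verdict.
The state is a dict: "t": time; "joint_pos": joint angles; "joint_vel": joint speeds; "effort": joint torques, N m; "position": TCP position; "eef_rot": TCP orientation; "contact_force": force on the tool from outside, world axes, zero at the start; "wrist_torque": the same for the moment, N m; "opening": finger opening in m.
Only numpy, scipy, OpenCV 4.12 (cv2) and the standard library are available. Lean on these libraries where they do the work, as an engineer would, in place of code of your own. Each camera call takes 0.05 s, during which the arm holds its last target.

## Working session

There is one attempt and no reset: what is moved stays moved. The work goes in short steps, Python scripts to look and compute and a tool call to move; the robot and the scene stay as the last step left them, time stands still between calls to the robot, and variables do not carry over. Pictures are saved under pics/ and viewed, and the job is handed in when it is done.

Besides the shell and the picture viewer there is one more tool, called after "Request:" as name(argument=value, ...), one argument or row to a line, values as JSON. send_rows: Moves the arm, as the interface text tells. Its arguments: {"type":"object","properties":{"moves":{"type":"array","items":{"type":"array","items":{"type":"number"}}},"fingers":{"type":"number"},"squeeze":{"type":"number"}},"required":["moves"]}

```bash
mkdir -p pics; ls; cat > h.py <<'E'
import numpy as np, cv2
from bench import ctrl
def save(name,f):
    im=ctrl.snapshot(name); cv2.imwrite(f'pics/{f}.png',im[:,:,::-1]); return im
E
python3 - <<'E'
from h import *
s=ctrl.observe(); print({k:np.round(v,3).tolist() for k,v in s.items()}, ctrl.grasp_offset)
for n in ['side','top','wrist']:
    print(n,{k:np.round(v,4).tolist() for k,v in ctrl.calibration(n).items()})
save('side','s0');save('top','t0')
E
```

```text
pics
{'t': 0.0, 'joint_pos': [-71.627, 5.038, 78.626, 0.0, 96.464, -5.908], 'joint_vel': [0.052, -0.061, 0.005, 0.058, -0.002, -0.033], 'effort': [0.002, -34.017, -30.243, 0.072, 0.033, -0.0], 'position': [0.226, -0.501, 0.17], 'eef_rot': [[0.912, 0.411, -0.001], [0.411, -0.912, 0.002], [0.0, -0.002, -1.0]], 'contact_force': [-0.539, 0.565, 0.014], 'wrist_torque': [-0.008, -0.05, -0.027], 'opening': 0.094} -0.0188
side {'intrinsics': [[403.3751, 0.0, 248.9945], [0.0, 403.3751, 192.3357], [0.0, 0.0, 1.0]], 'R': [[-0.8763, -0.4817, -0.0097], [-0.2772, 0.5206, -0.8076], [0.3941, -0.705, -0.5897]], 't': [0.4538, 0.209, 0.6507]}
top {'intrinsics': [[355.1146, 0.0, 260.5832], [0.0, 355.1146, 185.5125], [0.0, 0.0, 1.0]], 'R': [[-0.0219, -0.9996, 0.0168], [-0.9964, 0.0204, -0.082], [0.0816, -0.0186, -0.9965]], 't': [-0.0166, 0.5513, 0.9317]}
wrist {'intrinsics': [[307.6365, 0.0, 262.6045], [0.0, 307.6365, 194.2721], [0.0, 0.0, 1.0]], 'mount': [[0.0007, -0.9738, -0.2275, 0.0635], [1.0, 0.0006, 0.0006, -0.0002], [-0.0004, -0.2275, 0.9738, -0.2129], [0.0, 0.0, 0.0, 1.0]]}
```

View pics/s0.png

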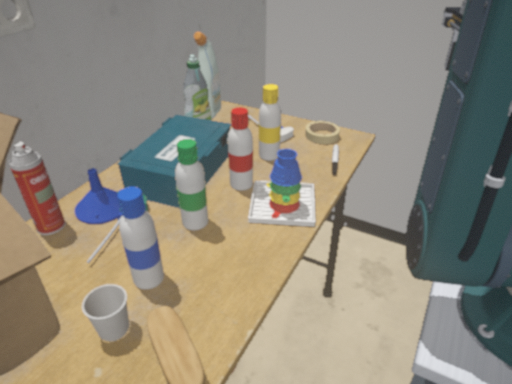

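View pics/t0.png

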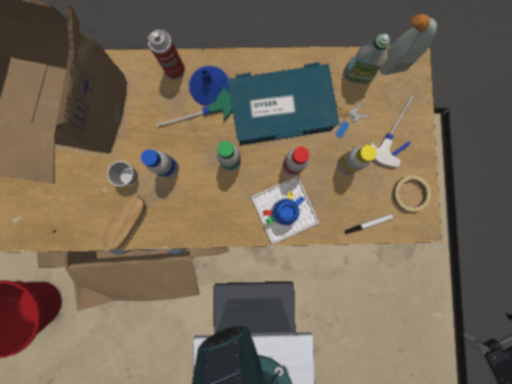

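The side view shows closures at blue (131,195), green (187,148), red (240,116) and yellow (271,92), with the stack at (287,165). The top view shows closures at blue (151,158), green (226,150), red (300,155) and yellow (368,152), with the stack at (286,211). I'll enlarge both.

```bash
python3 - <<'E'
import cv2,numpy as np
t=cv2.imread('pics/t0.png');s=cv2.imread('pics/s0.png')
def crop(im,c,w=40,h=40,z=6):
    x,y=c; p=im[y-h//2:y+h//2,x-w//2:x+w//2]; p=cv2.resize(p,None,fx=z,fy=z,interpolation=cv2.INTER_CUBIC)
    for k in range(0,w,10):
        cv2.line(p,(k*z,0),(k*z,5),(0,0,0),1);cv2.line(p,(0,k*z),(5,k*z),(0,0,0),1)
    cv2.putText(p,f'{x-w//2},{y-h//2}',(8,16),0,.45,(0,0,255),1); return p
# 4px grid ticks each 10px
a=np.hstack([crop(t,c) for c in [(154,160),(228,152),(298,157)]]);b=np.hstack([crop(t,(364,155)),crop(t,(286,211)),crop(s,(287,170))])
cv2.imwrite('pics/ct.png',np.vstack([a,b]))
a=np.hstack([crop(s,c) for c in [(131,205),(188,155)]]);b=np.hstack([crop(s,c) for c in [(240,122),(271,98)]])
cv2.imwrite('pics/cs.png',np.vstack([a,b]))
p=cv2.resize(s[135:235,240:325],None,fx=6,fy=6,interpolation=cv2.INTER_CUBIC); cv2.imwrite('pics/cst.png',p)
E
```

```text
(no output)
```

View pics/ct.png

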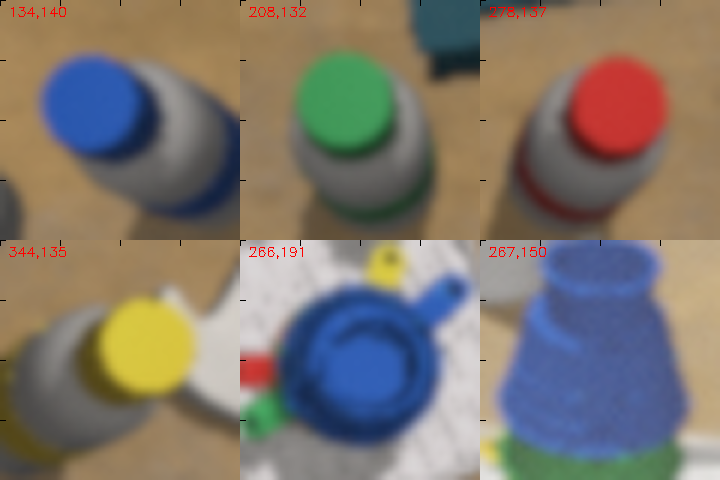

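View pics/cs.png

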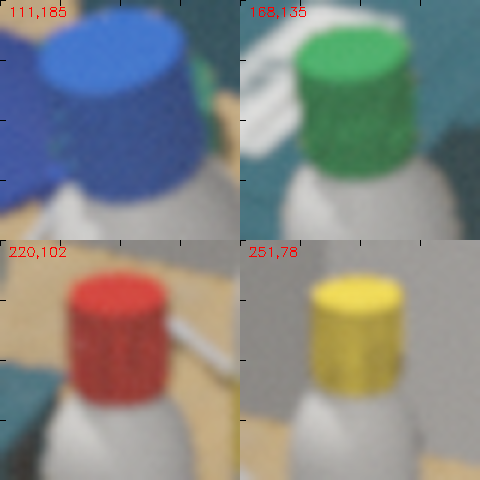

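View pics/cst.png

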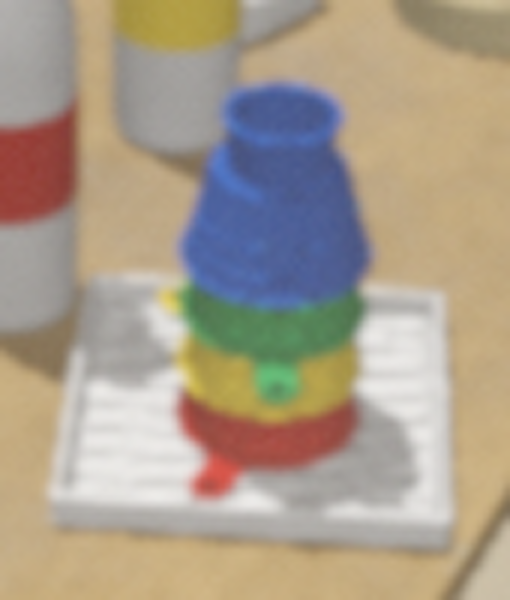

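```bash
cat >> h.py <<'E'
def P(n):
    c=ctrl.calibration(n); return c['intrinsics']@np.hstack([c['R'],np.array(c['t']).reshape(3,1)])
def wP(s):
    c=ctrl.calibration('wrist'); T=np.eye(4);T[:3,:3]=s['eef_rot'];T[:3,3]=s['position']
    W=np.linalg.inv(T@c['mount']); return c['intrinsics']@W[:3]
def tri(Pa,a,Pb,b):
    X=cv2.triangulatePoints(np.array(Pa),np.array(Pb),np.array(a,float).reshape(2,1),np.array(b,float).reshape(2,1)); X=(X[:3]/X[3]).ravel()
    def r(Pm,u): 
        q=Pm@np.r_[X,1]; return q[:2]/q[2]-u
    return X,np.r_[r(Pa,a),r(Pb,b)]
def onz(Pm,u,z):
    # intersect ray w/ plane z
    H=np.c_[Pm[:,0],Pm[:,1],Pm[:,2]*z+Pm[:,3]]; q=np.linalg.solve(H,np.r_[u,1]); return q[:2]/q[2]
E
python3 - <<'E'
from h import *
np.set_printoptions(precision=4,suppress=True)
T=dict(blue=(148.9,156.9),green=(225.1,148.6),red=(300.6,154.3),yellow=(368.1,152.3),stack=(286.3,211.5))
S=dict(blue=(129.3,193.3),green=(186.8,143.8),red=(239.3,110.9),yellow=(270.1,86.6),stack=(286.8,153.4))
Pt,Ps=P('top'),P('side')
for k in T:
    X,r=tri(Pt,T[k],Ps,S[k]); z=0.192 if k!='stack' else .136
    print(k,X,r, 'dist',np.hypot(*X[:2]), onz(Pt,T[k],z),onz(Ps,S[k],z))
E
```

```text
blue [0.6052 0.2205 0.1914] [ 0.1388  0.183  -0.2505 -0.0407] dist 0.6440802428535829 [0.6055 0.2206] [0.6041 0.2209]
green [0.62   0.0514 0.1905] [ 0.3466  0.5275 -0.5837 -0.0678] dist 0.6221311831200474 [0.6209 0.0521] [0.6172 0.0533]
red [ 0.6042 -0.1164  0.191 ] [ 0.2272  0.4037 -0.376  -0.0247] dist 0.6152887361871592 [ 0.6049 -0.1158] [ 0.6023 -0.1148]
yellow [ 0.606  -0.2678  0.1915] [ 0.154   0.3032 -0.2467 -0.0085] dist 0.6624962425430687 [ 0.6066 -0.2673] [ 0.6049 -0.2669]
stack [ 0.4774 -0.0859  0.1374] [ 0.2876  0.6067 -0.6041 -0.0111] dist 0.48504890219072616 [ 0.4788 -0.0854] [ 0.4772 -0.0886]
```

Request:
send_rows(
  moves=[
    [0, 0, -0.035, 8.1],
    [0, 0, -0.035, 8.1],
    [0, 0, -0.035, 8.1],
    [0.025, -0.041, 0, 0],
    [0.025, -0.041, 0, 0],
    [0.025, -0.041, 0, 0],
    [0.025, -0.041, 0, 0],
    [0.025, -0.041, 0, 0],
  ],
  fingers=0,
  squeeze=12,
)

```text
t: 0.9
position: [0.3554, -0.2951, 0.273]
eef_rot: [[0.999, -0.032, -0.006], [-0.032, -0.999, 0.016], [-0.006, -0.015, -1.0]]
contact_force: [1.9, -0.7, 0.1]
opening: 0.0944
```

Request:
send_rows(
  moves=[
    [0.025, -0.041, 0, -1],
    [0.025, -0.041, 0, -0.5],
    [0.025, -0.041, 0, 0],
    [0.025, -0.041, 0, 0],
    [0.015, -0.03, 0, 0],
    [0.005, -0.01, 0, 0],
    [0, 0, 0, 0],
    [0, 0, 0, 0],
  ],
)

```text
t: 1.7
position: [0.4811, -0.0788, 0.2715]
eef_rot: [[1.0, 0.003, -0.011], [0.003, -1.0, 0.018], [-0.011, -0.018, -1.0]]
contact_force: [0.1, -0.5, -0.2]
opening: 0.0943
```

```bash
python3 - <<'E'
from h import *
s=ctrl.observe(); print({k:np.round(v,4).tolist() for k,v in s.items()})
np.savez('w1.npz',**s); im=save('wrist','w1'); cv2.imwrite('pics/w1b.png',cv2.resize(im[:,:,::-1],None,fx=1.5,fy=1.5,interpolation=cv2.INTER_CUBIC))
E
```

```text
{'t': 1.7, 'joint_pos': [-16.6003, -2.179, 74.6065, 0.8367, 108.4945, 73.4675], 'joint_vel': [0.0034, 0.186, 0.1844, -0.3156, -0.0143, -0.2299], 'effort': [0.6592, -28.5101, -30.2315, 0.1707, -0.0066, 0.0124], 'position': [0.4811, -0.0788, 0.2715], 'eef_rot': [[0.9999, 0.0032, -0.0115], [0.0034, -0.9998, 0.0179], [-0.0114, -0.0179, -0.9998]], 'contact_force': [0.0638, -0.5466, -0.246], 'wrist_torque': [0.0008, -0.0197, -0.0214], 'opening': 0.0943}
```

View pics/w1b.png

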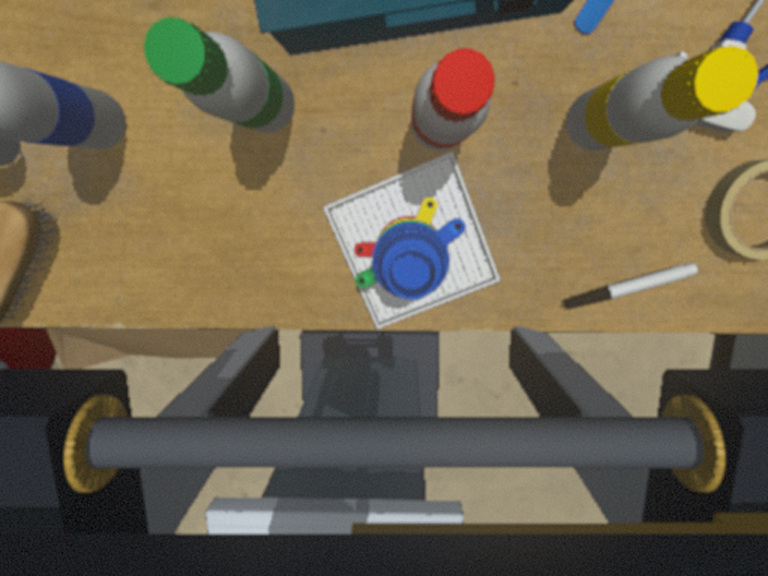

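The wrist view shows the blue rim near (410,270)/1.5. The closures are green (174,50)/1.5, red (463,82)/1.5 and yellow (725,79)/1.5. I'll enlarge these for reading.

```bash
python3 - <<'E'
from h import *
im=cv2.imread('pics/w1.png')
def crop(c,w=60,z=6):
    x,y=c;p=cv2.resize(im[y-w//2:y+w//2,x-w//2:x+w//2],None,fx=z,fy=z,interpolation=cv2.INTER_CUBIC)
    return p
print([ (x-30,y-30) for x,y in [(274,177),(308,55)]])
cv2.imwrite('pics/w1c.png',np.hstack([crop((274,177)),crop((308,55))]))
# image-code: top disc of closures by saturation/brightness
s=dict(np.load('w1.npz')); Pw=wP(s)
for k,u in dict(green=(174/1.5,50/1.5),red=(463/1.5,82/1.5),yellow=(725/1.5,79/1.5)).items(): print(k,onz(Pw,np.array(u)-.2,.192))
E
```

```text
[(244, 147), (278, 25)]
green [0.61911946 0.05029656]
red [ 0.60201723 -0.1179007 ]
yellow [ 0.60373    -0.26895219]
```

View pics/w1c.png

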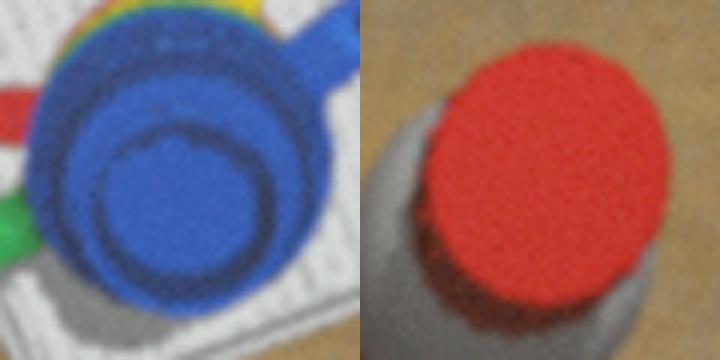

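```bash
python3 - <<'E'
from h import *
s=dict(np.load('w1.npz')); Pw=wP(s)
print(onz(Pw,(274.3,181.2),.136), tri(Pw,(274.3,181.2),P('top'),(286.3,211.5)), tri(Pw,(274.3,181.2),P('side'),(286.8,153.4)))
T=np.eye(4);T[:3,:3]=s['eef_rot'];T[:3,3]=s['position']
E
```

```text
[ 0.47742333 -0.09070738] (array([ 0.47814828, -0.08774295,  0.1345733 ]), array([-2.58433323, -0.87794599,  0.9596602 ,  0.27460275])) (array([ 0.47768474, -0.09047506,  0.13495327]), array([-0.21646966, -0.40252347,  0.14750029, -0.02405876]))
```

Request:
send_rows(
  moves=[
    [-0.001, 0.006, 0.02, 0],
    [-0.001, 0.006, 0.03, 0],
    [0, 0, 0.03, 0],
    [0, 0, 0.03, 0],
    [0, 0, 0.02, 0],
    [0, 0, 0.01, 0],
    [0, 0, 0, 0],
    [0, 0, 0, 0],
  ],
)

```text
t: 2.55
position: [0.4745, -0.1024, 0.1293]
eef_rot: [[1.0, -0.019, -0.006], [-0.018, -1.0, 0.012], [-0.007, -0.012, -1.0]]
contact_force: [0.2, 0.4, 1.1]
opening: 0.0941
```

Request:
send_rows(
  moves=[
    [0.002, -0.01, 0, 0],
    [0, 0, 0, 0],
    [0, 0, 0, 0],
    [0, 0, 0, 0],
    [0, 0, 0, 0],
    [0, 0, 0, 0],
    [0, 0, 0, 0],
    [0, 0, 0, 0],
  ],
)

```text
t: 3.35
position: [0.48, -0.0925, 0.1348]
eef_rot: [[1.0, -0.018, 0.003], [-0.018, -1.0, 0.009], [0.002, -0.009, -1.0]]
contact_force: [-0.2, 0.0, 0.6]
opening: 0.0936
```

Request:
send_rows(
  moves=[
    [-0.003, -0.004, 0.005, -1],
    [0, 0, 0, 0],
    [0, 0, 0, 0],
    [0, 0, 0, 0],
    [0, 0, 0, 0],
    [0, 0, 0, 0],
    [0, 0, 0, 0],
    [0, 0, 0, 0],
  ],
)

```text
t: 4.15
position: [0.4765, -0.0881, 0.1289]
eef_rot: [[1.0, 0.001, 0.002], [0.001, -1.0, 0.01], [0.002, -0.01, -1.0]]
contact_force: [0.2, -0.3, 0.2]
opening: 0.0944
```

```bash
python3 - <<'E'
from h import *
s=ctrl.observe(); print(np.round(s['position'],4),np.round(s['joint_vel'],2),np.round(s['eef_rot'],3).tolist())
np.savez('w2.npz',**s); im=save('wrist','w2'); cv2.imwrite('pics/w2b.png',cv2.resize(im[100:340,130:410,::-1],None,fx=2.5,fy=2.5,interpolation=cv2.INTER_CUBIC))
s=ctrl.observe(); print(np.round(s['position'],4))
E
```

```text
[ 0.4765 -0.0881  0.1289] [-0.01  0.07 -0.07 -0.03  0.01 -0.05] [[1.0, 0.001, 0.002], [0.001, -1.0, 0.01], [0.002, -0.01, -1.0]]
[ 0.4765 -0.0881  0.129 ]
```

View pics/w2b.png

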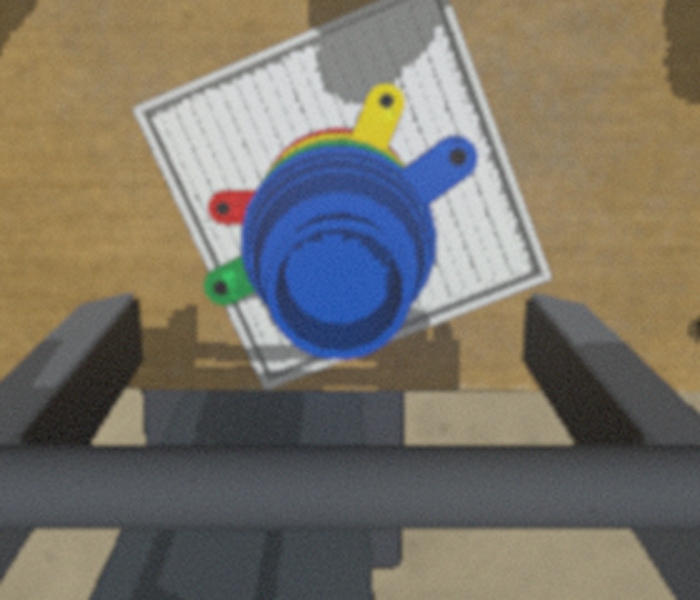

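```bash
python3 - <<'E'
from h import *
s=dict(np.load('w2.npz')); Pw=wP(s); u=(130+338/2.5-.3,100+280/2.5-.3); s1=dict(np.load('w1.npz'))
print(u,onz(Pw,u,.136),tri(Pw,u,wP(s1),(274.3,181.2)))
E
```

```text
(264.9, 211.7) [ 0.47961464 -0.0904547 ] (array([ 0.47313826, -0.09081775,  0.11416713]), array([ 0.48872436,  0.13086296, -0.3072513 , -0.08388473]))
```

Request:
send_rows(
  moves=[
    [0.002, 0.001, 0.005, 0],
    [0, 0, 0.005, 0],
    [0, 0, 0, 0],
    [0, 0, 0, 0],
    [0, 0, 0, 0],
    [0, 0, 0, 0],
    [0, 0, 0, 0],
    [0, 0, 0, 0],
  ],
)

```text
t: 5.0
position: [0.4786, -0.0891, 0.1178]
eef_rot: [[1.0, 0.001, 0.001], [0.001, -1.0, 0.01], [0.001, -0.01, -1.0]]
contact_force: [-0.3, -0.0, 0.5]
opening: 0.094
```

Request:
send_rows(
  moves=[
    [0, 0, 0, 0],
    [0, 0, 0, 0],
    [0, 0, 0, 0],
    [0, 0, 0, 0],
    [0, 0, 0, 0],
    [0, 0, 0, 0],
    [0, 0, 0, 0],
    [0, 0, 0, 0],
  ],
  fingers=255,
  squeeze=12,
)

```text
t: 5.8
position: [0.4788, -0.0891, 0.1181]
eef_rot: [[1.0, 0.001, 0.002], [0.001, -1.0, 0.01], [0.002, -0.01, -1.0]]
contact_force: [0.4, 0.1, -0.7]
opening: 0.0337
```

Request:
send_rows(
  moves=[
    [0, 0, 0, 0],
    [0, 0, 0, 0],
    [0, 0, 0, 0],
    [0, 0, -0.008, 0],
    [0, 0, -0.008, 0],
    [0, 0, 0, 0],
    [0, 0, 0, 0],
    [0, 0, 0, 0],
  ],
)

```text
t: 6.6
position: [0.4793, -0.0895, 0.1365]
eef_rot: [[1.0, 0.001, 0.004], [0.001, -1.0, 0.009], [0.004, -0.009, -1.0]]
contact_force: [0.3, -0.3, 0.7]
opening: 0.0003
```

```bash
python3 - <<'E'
from h import *
s=ctrl.observe(); print(np.round(s['position'],4),s['opening'])
im=save('wrist','w3'); a=cv2.resize(im[100:340,130:410,::-1],None,fx=1.5,fy=1.5)
im=save('side','s3'); b=cv2.resize(im[100:260,200:350,::-1],None,fx=2.25,fy=2.25,interpolation=cv2.INTER_CUBIC)
cv2.imwrite('pics/c3.png',np.hstack([a,b]))
E
```

```text
[ 0.4793 -0.0895  0.1365] 0.00027642706384328915
```

View pics/c3.png

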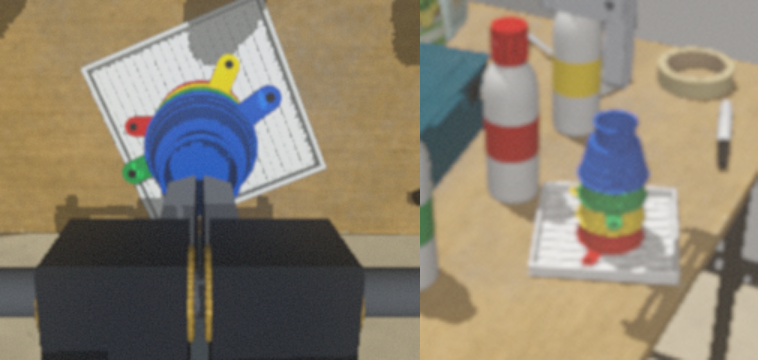

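View pics/s3.png

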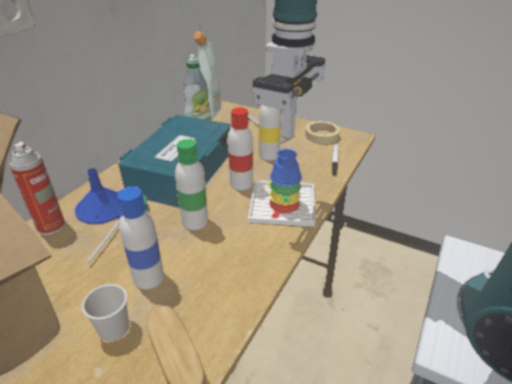

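```bash
python3 - <<'E'
from h import *
s=ctrl.observe(); X=s['position']
for n in ['side','top']:
    q=P(n)@np.r_[X,1]; print(n,q[:2]/q[2])
q=wP(s)@np.r_[X,1]; print(q[:2]/q[2])
save('top','t3')
E
```

```text
side [286.12315576 152.94916431]
top [288.00260108 211.35526885]
[261.59308416 213.06010797]
```

View pics/t3.png

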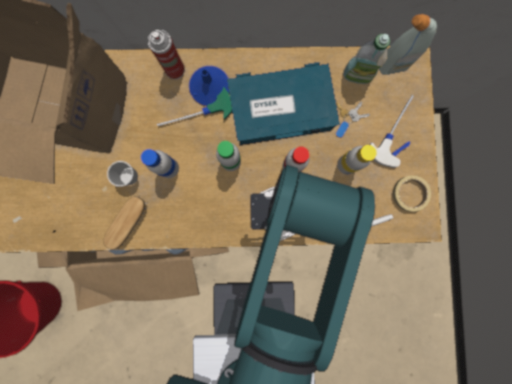

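```bash
python3 - <<'E'
from h import *
im=cv2.imread('pics/s3.png')
cv2.imwrite('pics/s3c.png',cv2.resize(im[40:200,230:350],None,fx=5,fy=3.75*5/3.75,interpolation=cv2.INTER_CUBIC)[:600] if False else cv2.resize(im[60:180,230:350],None,fx=5,fy=5,interpolation=cv2.INTER_CUBIC))
E
```

```text
(no output)
```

View pics/s3c.png

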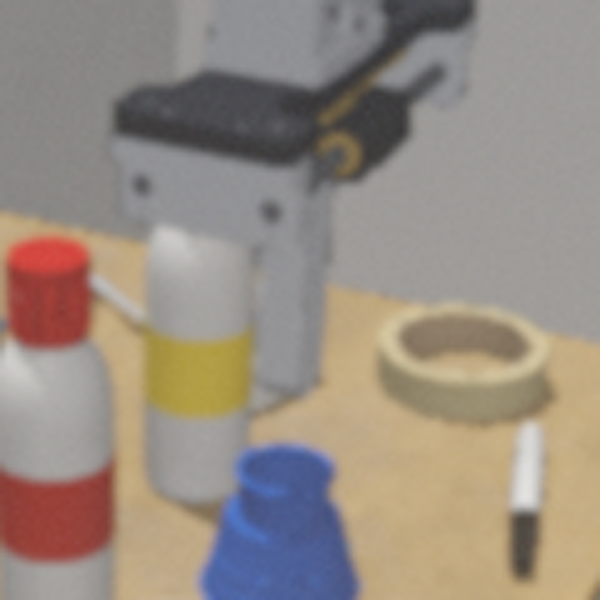

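Request:
send_rows(
  moves=[
    [0, 0, 0, 0],
    [0, 0, 0, 0],
    [0, 0, 0, 0],
    [0, 0, 0, 0],
    [0, 0, 0, 0],
    [0, 0, 0, 0],
    [0, 0, 0, 0],
    [0, 0, 0, 0],
  ],
  fingers=0,
)

```text
t: 7.55
position: [0.4785, -0.0892, 0.1352]
eef_rot: [[1.0, 0.001, 0.001], [0.001, -1.0, 0.01], [0.001, -0.01, -1.0]]
contact_force: [-1.2, 0.7, -0.0]
opening: 0.0611
```

```bash
python3 - <<'E'
from h import *
s=ctrl.observe(); print(np.round(s['position'],4),s['opening'],np.round(s['eef_rot'],3).tolist())
np.savez('w4.npz',**s)
im=save('side','s4'); cv2.imwrite('pics/s4c.png',cv2.resize(im[40:190,210:370,::-1],None,fx=4,fy=4,interpolation=cv2.INTER_CUBIC))
save('wrist','w4')
R=np.array(s['eef_rot'])
for dz in (0,-.036):
  for dy in (-.047,.047):
    q=P('side')@np.r_[s['position']+R@[0,dy,dz],1]; print(dz,dy,q[:2]/q[2], (q[:2]/q[2]-[210,40])*4)
E
```

```text
[ 0.4785 -0.0892  0.1352] 0.0610556462520185 [[1.0, 0.001, 0.001], [0.001, -1.0, 0.01], [0.001, -0.01, -1.0]]
0 -0.047 [276.35066637 164.14696276] [265.40266548 496.58785104]
0 0.047 [295.53230544 143.62924619] [342.12922176 414.51698476]
-0.036 -0.047 [277.02317333 148.01731952] [268.09269331 432.06927806]
-0.036 0.047 [296.63335726 128.27484679] [346.53342905 353.09938718]
```

View pics/s4c.png

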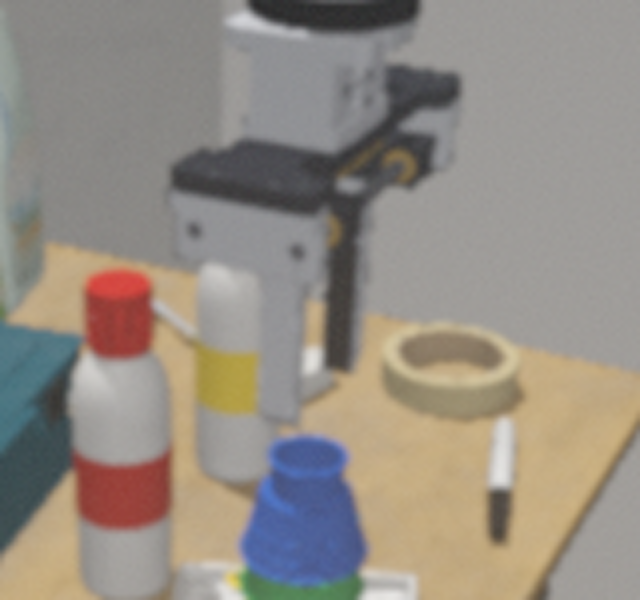

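The side view shows the finger tips at px (288,139) midway. The reported TCP projects to (286,153), so the real tips end about 35 mm short of the reported TCP. I'll go lower and check.

Request:
send_rows(
  moves=[
    [0, 0, 0, 0],
    [0, 0, 0, 0],
    [0, 0, 0, 0],
    [0, 0, 0.01, 0],
    [0, 0, 0.015, 0],
    [0, 0, 0.01, 0],
    [0, 0, 0, 0],
    [0, 0, 0, 0],
  ],
)

```text
t: 8.45
position: [0.4782, -0.0888, 0.0972]
eef_rot: [[1.0, 0.001, 0.0], [0.001, -1.0, 0.01], [0.0, -0.01, -1.0]]
contact_force: [0.4, -0.1, 0.4]
opening: 0.094
```

```bash
python3 - <<'E'
from h import *
s=ctrl.observe(); print(np.round(s['position'],4),s['opening'],np.round(s['eef_rot'],3).tolist())
im=save('side','s5'); a=cv2.resize(im[90:190,230:350,::-1],None,fx=3.3,fy=3.3,interpolation=cv2.INTER_CUBIC)
np.savez('w5.npz',**s)
im=save('wrist','w5'); b=cv2.resize(im[130:280,150:375,::-1],None,fx=1.75,fy=2.2,interpolation=cv2.INTER_CUBIC); 
cv2.imwrite('pics/s5c.png',np.hstack([a,b]))
E
```

```text
[ 0.4782 -0.0888  0.0972] 0.09402335696681027 [[1.0, 0.001, 0.0], [0.001, -1.0, 0.01], [0.0, -0.01, -1.0]]
```

View pics/s5c.png

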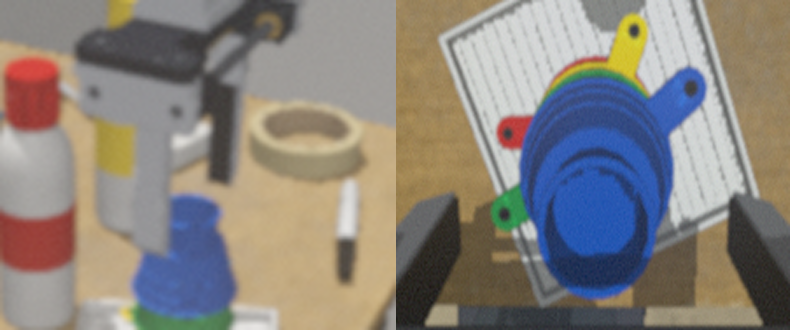

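Request:
send_rows(
  moves=[
    [0, 0.001, 0.006, 0],
    [0, 0, 0.006, 0],
    [0, 0, 0, 0],
    [0, 0, 0, 0],
    [0, 0, 0, 0],
    [0, 0, 0, 0],
    [0, 0, 0, 0],
    [0, 0, 0, 0],
  ],
)

```text
t: 9.35
position: [0.4797, -0.0902, 0.0864]
eef_rot: [[1.0, 0.001, 0.005], [0.001, -1.0, 0.009], [0.005, -0.009, -1.0]]
contact_force: [0.4, 0.7, -0.7]
opening: 0.0936
```

Request:
send_rows(
  moves=[
    [0, 0, 0, 0],
    [0, 0, 0, 0],
    [0, 0, 0, 0],
    [0, 0, 0, 0],
    [0, 0, 0, 0],
    [0, 0, 0, 0],
    [0, 0, 0, 0],
    [0, 0, 0, 0],
  ],
  fingers=255,
)

```text
t: 10.15
position: [0.4799, -0.0902, 0.0867]
eef_rot: [[1.0, 0.001, 0.005], [0.001, -1.0, 0.009], [0.005, -0.009, -1.0]]
contact_force: [-0.5, -0.8, -0.5]
opening: 0.0388
```

Request:
send_rows(
  moves=[
    [0, 0, 0, 0],
    [0, 0, 0, 0],
    [0, 0, 0, 0],
    [0, 0, 0, 0],
    [0, 0, 0, 0],
    [0, 0, 0, 0],
    [0, 0, 0, 0],
    [0, 0, 0, 0],
  ],
)

```text
t: 10.95
position: [0.4799, -0.0902, 0.0866]
eef_rot: [[1.0, 0.001, 0.005], [0.001, -1.0, 0.009], [0.005, -0.009, -1.0]]
contact_force: [-0.2, 0.4, -0.2]
opening: 0.0388
```

```bash
python3 - <<'E'
from h import *
s=ctrl.observe(); print(np.round(s['position'],4),s['opening'],np.round(s['eef_rot'],3).tolist())
im=save('side','s6'); a=cv2.resize(im[90:190,230:350,::-1],None,fx=4,fy=4,interpolation=cv2.INTER_CUBIC)
cv2.imwrite('pics/s6c.png',a)
E
```

```text
[ 0.4799 -0.0902  0.0866] 0.038818656754373085 [[1.0, 0.001, 0.005], [0.001, -1.0, 0.009], [0.005, -0.009, -1.0]]
```

View pics/s6c.png

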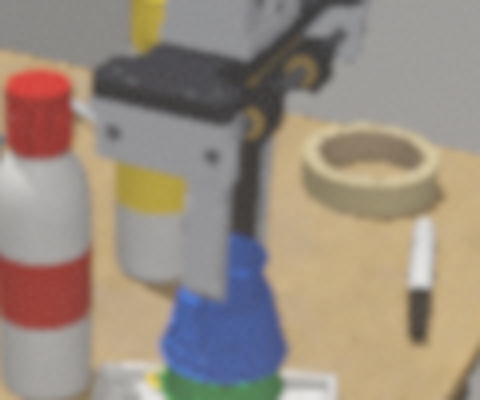

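Request:
send_rows(
  moves=[
    [0, 0, -0.01, 0],
    [0, 0, -0.02, 0],
    [0, 0, -0.03, 0],
    [0, 0, -0.035, 0],
    [0, 0, -0.03, 0],
    [0.005, -0.015, -0.02, 0],
    [0.01, -0.025, -0.005, 0],
    [0.014, -0.034, 0, 0],
  ],
)

```text
t: 11.8
position: [0.5077, -0.0191, 0.2482]
eef_rot: [[1.0, -0.007, 0.007], [-0.008, -1.0, 0.007], [0.007, -0.007, -1.0]]
contact_force: [1.4, -0.7, -0.0]
opening: 0.039
```

Request:
send_rows(
  moves=[
    [0.015, -0.036, 0, 0],
    [0.015, -0.036, 0, 0],
    [0.015, -0.036, 0, 0],
    [0.014, -0.036, 0, 0],
    [0.014, -0.036, 0, 0],
    [0.01, -0.025, 0, 0],
    [0.005, -0.01, 0, 0],
    [0, 0, 0, 0],
  ],
)

```text
t: 12.6
position: [0.6017, 0.2072, 0.2575]
eef_rot: [[1.0, -0.004, 0.016], [-0.004, -1.0, 0.007], [0.016, -0.007, -1.0]]
contact_force: [-0.5, -0.2, -0.7]
opening: 0.0386
```

Request:
send_rows(
  moves=[
    [0.003, -0.011, 0, 0],
    [0, 0, 0, 0],
    [0, 0, 0.005, 0],
    [0, 0, 0.01, 0],
    [0, 0, 0.005, 0],
    [0, 0, 0, 0],
    [0, 0, 0, 0],
    [0, 0, 0, 0],
  ],
)

```text
t: 13.4
position: [0.6044, 0.213, 0.2369]
eef_rot: [[1.0, -0.011, 0.016], [-0.011, -1.0, 0.005], [0.016, -0.005, -1.0]]
contact_force: [-0.7, -1.4, 0.1]
opening: 0.0385
```

```bash
cat > look.py <<'E'
from h import *
import sys
def look(tag,sc,wc=(130,80,290,220)):
    s=ctrl.observe(); print(np.round(s['position'],4).tolist(),round(s['opening'],4),np.round(np.array(s['eef_rot'])[:,2],3).tolist(), 't',s['t'])
    np.savez(tag+'.npz',**s)
    w=save('wrist',tag+'w'); im=save('side',tag+'s')
    x,y,ww,hh=wc; a=cv2.resize(w[y:y+hh,x:x+ww,::-1],(400,int(400*hh/ww)),interpolation=cv2.INTER_CUBIC)
    x,y,ww,hh=sc; b=cv2.resize(im[y:y+hh,x:x+ww,::-1],(int(a.shape[0]*ww/hh),a.shape[0]),interpolation=cv2.INTER_CUBIC)
    cv2.imwrite(f'pics/{tag}.png',np.hstack([a,b])[:, :800])
E
python3 -c "
from look import *
look('b1',(80,90,110,130))"
```

```text
[0.6044, 0.213, 0.2369] 0.0385 [0.016, 0.005, -1.0] t 13.4
```

View pics/b1.png

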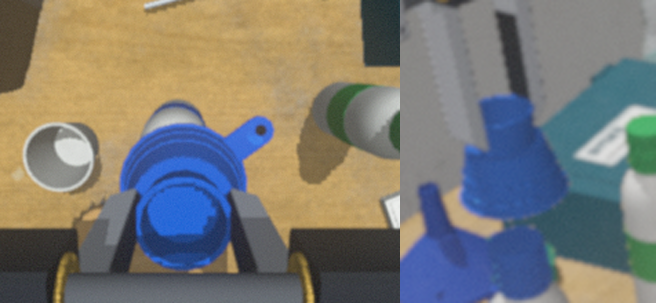

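```bash
cp pics/b1s.png x.png; python3 - <<'E'
from h import *
s=dict(np.load('b1.npz'))
for X in ([*s['position'][:2],.228],[.6045,.2205,.228],[.6045,.2205,.286]):
    for n in ('side',):
        q=P(n)@np.r_[X,1]; print(X,q[:2]/q[2])
im=cv2.imread('pics/b1s.png'); cv2.imwrite('pics/b1c.png',cv2.resize(im[120:220,80:190],None,fx=6,fy=6,interpolation=cv2.INTER_CUBIC))
E
```

```text
[np.float64(0.6043639842332983), np.float64(0.21303171937982573), 0.228] [128.37953595 171.13171984]
[0.6045, 0.2205, 0.228] [124.82729353 173.53994717]
[0.6045, 0.2205, 0.286] [116.90526812 138.94975174]
```

View pics/b1c.png

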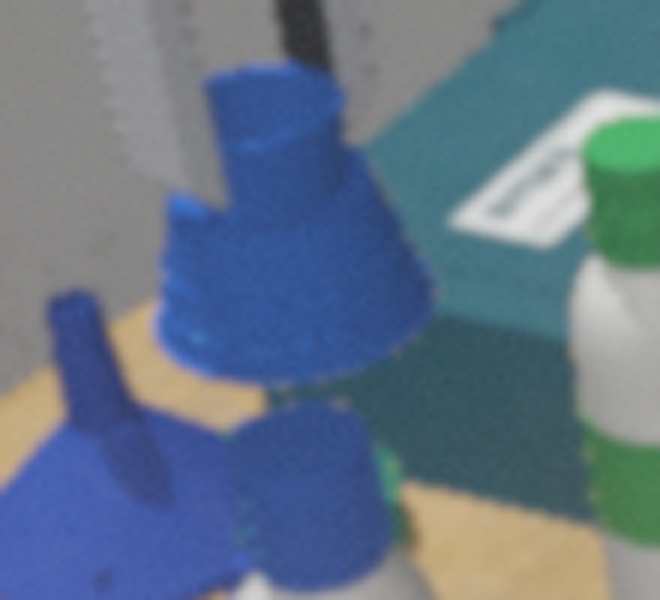

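Request:
send_rows(
  moves=[
    [0, -0.007, 0, -0.6],
    [0, 0, 0, 0],
    [0, 0, 0, 0],
    [-0.001, 0, 0.01, 0],
    [0, 0, 0.02, 0],
    [0, 0, 0.01, 0],
    [0, 0, 0, 0],
    [0, 0, 0, 0],
  ],
)

```text
t: 14.3
position: [0.6043, 0.2217, 0.1954]
eef_rot: [[1.0, 0.001, 0.017], [0.001, -1.0, 0.006], [0.017, -0.006, -1.0]]
contact_force: [-0.2, -0.2, 0.2]
opening: 0.0386
```

```bash
python3 -c "
from look import *
look('b2',(80,110,110,110))"
```

```text
[0.6043, 0.2217, 0.1954] 0.0386 [0.017, 0.006, -1.0] t 14.3
```

View pics/b2.png

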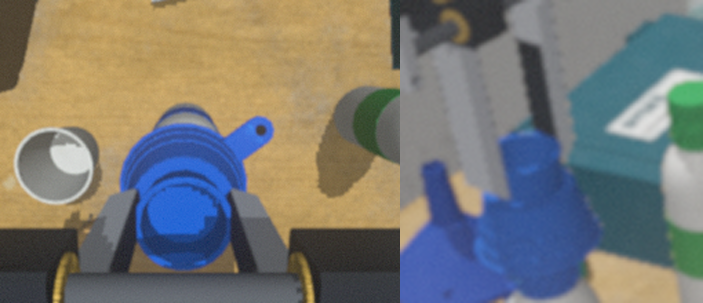

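Request:
send_rows(
  moves=[
    [0, 0.001, 0.008, 0],
    [0, 0, 0.008, 0],
    [0, 0, 0.007, 0],
    [0, 0, 0.003, 0],
    [0, 0, 0, 0],
    [0, 0, 0, 0],
    [0, 0, 0, 0],
    [0, 0, 0, 0],
  ],
)

```text
t: 15.2
position: [0.606, 0.221, 0.1695]
eef_rot: [[1.0, 0.001, 0.021], [0.001, -1.0, 0.007], [0.021, -0.007, -1.0]]
contact_force: [-0.0, -0.6, 0.1]
opening: 0.0385
```

Request:
send_rows(
  moves=[
    [-0.001, 0, 0.002, 0],
    [0, 0, 0.002, 0],
    [0, 0, 0, 0],
    [0, 0, 0, 0],
    [0, 0, 0, 0],
    [0, 0, 0, 0],
    [0, 0, 0, 0],
    [0, 0, 0, 0],
  ],
)

```text
t: 16.0
position: [0.6059, 0.2212, 0.1676]
eef_rot: [[1.0, 0.001, 0.025], [0.001, -1.0, 0.008], [0.025, -0.008, -1.0]]
contact_force: [-1.2, 0.2, 1.4]
opening: 0.0388
```

Request:
send_rows(
  moves=[
    [0, 0, 0, 0],
    [0, 0, 0, 0],
    [0, 0, 0, 0],
    [0, 0, 0, 0],
    [0, 0, 0, 0],
    [0, 0, -0.01, 0],
    [0, 0, -0.02, 0],
    [0, 0, -0.03, 0],
  ],
  fingers=0,
)

```text
t: 16.8
position: [0.6016, 0.22, 0.2231]
eef_rot: [[1.0, 0.001, 0.013], [0.001, -1.0, 0.004], [0.013, -0.004, -1.0]]
contact_force: [0.3, 0.1, -0.4]
opening: 0.0935
```

Request:
send_rows(
  moves=[
    [0, 0, -0.02, 0],
    [-0.01, 0.02, -0.01, 0],
    [-0.014, 0.034, 0, 0],
    [-0.014, 0.034, 0, 0],
    [-0.014, 0.034, 0, 0],
    [-0.014, 0.034, 0, 0],
    [-0.014, 0.034, 0, 0],
    [-0.014, 0.034, 0, 0],
  ],
)

```text
t: 17.6
position: [0.5091, -0.0069, 0.2639]
eef_rot: [[0.999, 0.01, 0.034], [0.01, -1.0, 0.008], [0.034, -0.007, -0.999]]
contact_force: [0.5, -1.2, 0.1]
opening: 0.0942
```

```bash
python3 -c "
from look import *
look('b3',(70,110,110,110))"
```

```text
[0.5091, -0.0069, 0.2639] 0.0942 [0.034, 0.008, -0.999] t 17.6
```

View pics/b3.png

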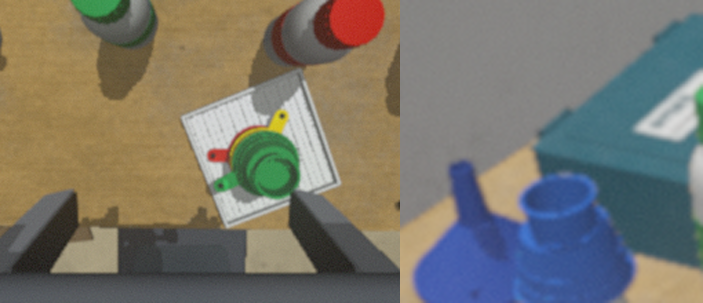

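Request:
send_rows(
  moves=[
    [-0.01, 0.03, 0, 0.5],
    [-0.01, 0.03, 0.01, 0],
    [-0.005, 0.012, 0.02, 0],
    [0, 0, 0.03, 0],
    [0, 0, 0.03, 0],
    [0, 0, 0.02, 0],
    [0, 0, 0.01, 0],
    [0, 0, 0, 0],
  ],
)

```text
t: 18.5
position: [0.493, -0.0797, 0.1474]
eef_rot: [[0.999, -0.002, 0.049], [-0.003, -1.0, 0.006], [0.049, -0.007, -0.999]]
contact_force: [0.1, 0.3, 0.2]
opening: 0.094
```

Request:
send_rows(
  moves=[
    [0, 0, 0, 0],
    [0, 0, 0, 0],
    [0, 0, 0, 0],
    [0, 0, 0, 0],
    [0, 0, 0, 0],
    [0, 0, 0, 0],
    [0, 0, 0, 0],
    [0, 0, 0, 0],
  ],
)

```text
t: 19.3
position: [0.4967, -0.0797, 0.1538]
eef_rot: [[0.998, -0.001, 0.059], [-0.001, -1.0, 0.004], [0.059, -0.004, -0.998]]
contact_force: [0.1, -0.5, 0.1]
opening: 0.0942
```

Request:
send_rows(
  moves=[
    [0, 0, -0.04, 0],
    [0, 0, -0.04, 0],
    [0, 0, -0.04, 0],
    [0, 0, 0, 0],
    [0, 0, 0, 0],
    [0, 0, 0, 0],
    [0, 0, 0, 0],
    [0, 0, 0, 0],
  ],
)

```text
t: 20.1
position: [0.4862, -0.0795, 0.2707]
eef_rot: [[0.999, -0.002, 0.046], [-0.002, -1.0, 0.008], [0.046, -0.008, -0.999]]
contact_force: [-0.0, -0.4, 0.1]
opening: 0.094
```

Request:
send_rows(
  moves=[
    [-0.004, 0.005, 0.01, 0],
    [0, 0.004, 0.01, 0],
    [0, 0, 0.01, 0],
    [0, 0, 0.01, 0],
    [0, 0, 0.01, 0],
    [0, 0, 0.01, 0],
    [0, 0, 0.01, 0],
    [0, 0, 0.01, 0],
  ],
)

```text
t: 20.9
position: [0.4841, -0.0882, 0.1803]
eef_rot: [[0.999, -0.002, 0.041], [-0.002, -1.0, 0.009], [0.041, -0.01, -0.999]]
contact_force: [-0.6, 1.2, -0.3]
opening: 0.0938
```

Request:
send_rows(
  moves=[
    [0, 0, 0, 0],
    [0, 0, 0, 0],
    [0, 0, 0, 0],
    [0, 0, 0, 0],
    [0, 0, 0, 0],
    [0, 0, 0, 0],
    [0, 0, 0, 0],
    [0, 0, 0, 0],
  ],
)

```text
t: 21.7
position: [0.4846, -0.0881, 0.1806]
eef_rot: [[0.999, -0.001, 0.042], [-0.002, -1.0, 0.009], [0.042, -0.009, -0.999]]
contact_force: [-0.5, -0.6, 0.0]
opening: 0.0939
```

Request:
send_rows(
  moves=[
    [-0.003, 0.001, 0.01, 0],
    [-0.003, 0.001, 0.01, 0],
    [0, 0, 0.01, 0],
    [0, 0, 0.01, 0],
    [0, 0, 0.01, 0],
    [0, 0, 0.01, 0],
    [0, 0, 0.01, 0],
    [0, 0, 0, 0],
  ],
)

```text
t: 22.5
position: [0.4795, -0.0891, 0.1019]
eef_rot: [[0.999, -0.002, 0.038], [-0.002, -1.0, 0.01], [0.038, -0.01, -0.999]]
contact_force: [0.4, -0.4, -0.7]
opening: 0.0941
```

```bash
python3 -c "
from look import *
look('g1',(230,90,120,110))"
```

```text
[0.4795, -0.0891, 0.1019] 0.0941 [0.038, 0.01, -0.999] t 22.5
```

View pics/g1.png

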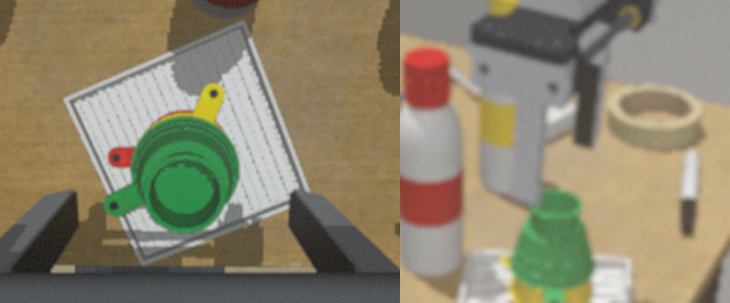

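```bash
python3 - <<'E'
from h import *
s=dict(np.load('g1.npz')); Pw=wP(s); print(onz(Pw,(264.1,216.2),.112))
s=dict(np.load('w5.npz')); print('ref blue',onz(wP(s),(265.4,232.),.136))
E
```

```text
[ 0.47989372 -0.09099794]
ref blue [ 0.47795079 -0.09151947]
```

Request:
send_rows(
  moves=[
    [0, 0.001, 0.01, 0],
    [0, 0, 0.01, 0],
    [0, 0, 0.01, 0],
    [0, 0, 0.007, 0],
    [0, 0, 0, 0],
    [0, 0, 0, 0],
    [0, 0, 0, 0],
    [0, 0, 0, 0],
  ],
)

```text
t: 23.4
position: [0.4836, -0.0906, 0.0651]
eef_rot: [[0.999, -0.002, 0.044], [-0.002, -1.0, 0.008], [0.044, -0.009, -0.999]]
contact_force: [-0.8, -0.1, -0.1]
opening: 0.094
```

Request:
send_rows(
  moves=[
    [-0.002, 0, 0.002, 0],
    [0, 0, 0, 0],
    [0, 0, 0, 0],
    [0, 0, 0, 0],
    [0, 0, 0, 0],
    [0, 0, 0, 0],
    [0, 0, 0, 0],
    [0, 0, 0, 0],
  ],
  fingers=255,
)

```text
t: 24.2
position: [0.4823, -0.0908, 0.0641]
eef_rot: [[0.999, -0.002, 0.046], [-0.002, -1.0, 0.008], [0.046, -0.008, -0.999]]
contact_force: [-0.1, 0.5, -0.2]
opening: 0.0384
```

Request:
send_rows(
  moves=[
    [0, 0, 0, 0],
    [0, 0, -0.01, 0],
    [0, 0, -0.02, 0],
    [0, 0, -0.035, 0],
    [0, 0, -0.035, 0],
    [0, 0, -0.035, 0],
    [0, 0, -0.035, 0],
    [0, 0, -0.01, 0],
  ],
)

```text
t: 25.0
position: [0.4716, -0.0917, 0.2509]
eef_rot: [[0.999, -0.002, 0.041], [-0.002, -1.0, 0.009], [0.041, -0.009, -0.999]]
contact_force: [-0.0, 0.2, 0.5]
opening: 0.0388
```

Request:
send_rows(
  moves=[
    [0.01, -0.01, 0, 0],
    [0.02, -0.02, 0, 0],
    [0.025, -0.024, 0, 0],
    [0.025, -0.024, 0, 0],
    [0.025, -0.024, 0, 0],
    [0.02, -0.02, 0, 0],
    [0.01, -0.012, 0, 0],
    [0.005, -0.005, 0, 0],
  ],
)

```text
t: 25.8
position: [0.6162, 0.0578, 0.2432]
eef_rot: [[1.0, -0.003, 0.024], [-0.003, -1.0, 0.011], [0.024, -0.011, -1.0]]
contact_force: [-0.7, -0.6, -0.7]
opening: 0.0385
```

Request:
send_rows(
  moves=[
    [0, 0, 0, 0],
    [0, 0, 0, 0],
    [0, 0, 0, 0],
    [0, 0, 0, 0],
    [0, 0, 0, 0],
    [0, 0, 0, 0],
    [0, 0, 0, 0],
    [0, 0, 0, 0],
  ],
)

```text
t: 26.6
position: [0.6141, 0.0563, 0.2402]
eef_rot: [[1.0, -0.006, 0.019], [-0.006, -1.0, 0.01], [0.019, -0.01, -1.0]]
contact_force: [-0.4, 0.2, -1.0]
opening: 0.0387
```

```bash
python3 -c "
from look import *
look('g2',(130,60,120,110))"
```

```text
[0.6141, 0.0563, 0.2402] 0.0387 [0.019, 0.01, -1.0] t 26.6
```

View pics/g2.png

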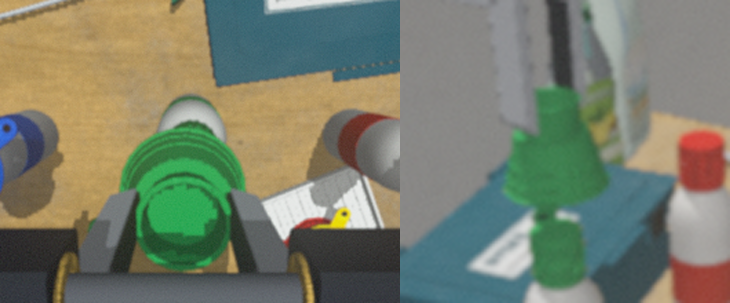

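Request:
send_rows(
  moves=[
    [0.005, 0.004, 0, 0],
    [0, 0, 0, 0],
    [0, 0, 0.008, 0],
    [0, 0, 0.01, 0],
    [0, 0, 0.01, 0],
    [0, 0, 0.008, 0],
    [0, 0, 0, 0],
    [0, 0, 0, 0],
  ],
)

```text
t: 27.5
position: [0.6194, 0.0526, 0.1987]
eef_rot: [[1.0, -0.005, 0.015], [-0.005, -1.0, 0.01], [0.015, -0.01, -1.0]]
contact_force: [-0.4, 0.7, -0.5]
opening: 0.0388
```

```bash
python3 -c "
from look import *
look('g3',(130,60,120,110))
s=ctrl.observe();R=np.array(s['eef_rot'])
for n in ('side',):
  for X in ([*(s['position'][:2]-R[:2,2]*.035),s['position'][2]-.0101],[.619,.0515,s['position'][2]-.0101],[.619,.0515,.192]):
    q=P(n)@np.r_[X,1]; u=q[:2]/q[2]; print(u,(u-[130,60])*303/110+[400,0])
"
```

```text
[0.6194, 0.0526, 0.1987] 0.0388 [0.015, 0.01, -1.0] t 27.5
[186.46193618 144.7583931 ] [555.52696967 233.47084644]
[186.72072156 144.59320298] [556.23980576 233.01582275]
[186.55599847 143.15892574] [555.78606853 229.06504091]
```

View pics/g3.png

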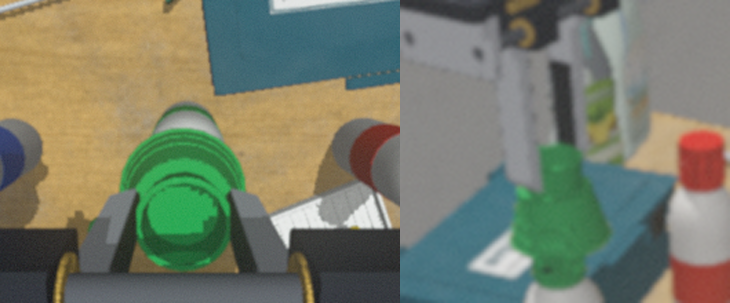

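Request:
send_rows(
  moves=[
    [0, 0, 0.008, 0],
    [0, 0, 0.008, 0],
    [0, 0, 0.008, 0],
    [0, 0, 0.004, 0],
    [0, 0, 0, 0],
    [0, 0, 0, 0],
    [0, 0, 0, 0],
    [0, 0, 0, 0],
  ],
)

```text
t: 28.4
position: [0.6206, 0.0529, 0.1697]
eef_rot: [[1.0, -0.005, 0.017], [-0.005, -1.0, 0.01], [0.017, -0.01, -1.0]]
contact_force: [0.4, -0.3, 0.1]
opening: 0.039
```

Request:
send_rows(
  moves=[
    [0, 0, 0.002, 0],
    [0, 0, 0.001, 0],
    [0, 0, 0, 0],
    [0, 0, 0, 0],
    [0, 0, 0, 0],
    [0, 0, 0, 0],
    [0, 0, 0, 0],
    [0, 0, 0, 0],
  ],
)

```text
t: 29.2
position: [0.6216, 0.053, 0.1689]
eef_rot: [[1.0, -0.005, 0.021], [-0.005, -1.0, 0.01], [0.021, -0.01, -1.0]]
contact_force: [-0.4, -0.2, -0.0]
opening: 0.0387
```

Request:
send_rows(
  moves=[
    [0, 0, 0, 0],
    [0, 0, 0, 0],
    [0, 0, 0, 0],
    [0, 0, 0, 0],
    [0, 0, 0, 0],
    [0, 0, -0.01, 0],
    [0, 0, -0.025, 0],
    [0, 0, -0.04, 0],
  ],
  fingers=0,
)

```text
t: 30.0
position: [0.6164, 0.0522, 0.2375]
eef_rot: [[1.0, -0.005, 0.004], [-0.005, -1.0, 0.01], [0.004, -0.01, -1.0]]
contact_force: [0.4, 0.7, -0.2]
opening: 0.0936
```

Request:
send_rows(
  moves=[
    [0, 0, -0.03, 0],
    [0, 0, 0, 0],
    [-0.015, 0.015, 0, 0],
    [-0.02, 0.02, 0, 0],
    [-0.025, 0.025, 0, 0],
    [-0.025, 0.025, 0, 0],
    [-0.02, 0.02, 0, 0],
    [-0.015, 0.015, 0, 0],
  ],
)

```text
t: 30.8
position: [0.494, -0.069, 0.2661]
eef_rot: [[1.0, 0.0, 0.011], [0.0, -1.0, 0.012], [0.011, -0.012, -1.0]]
contact_force: [-0.2, -0.2, 0.2]
opening: 0.0941
```

```bash
python3 -c "
from look import *
look('g4',(90,90,150,140))
"
```

```text
[0.494, -0.069, 0.2661] 0.0941 [0.011, 0.012, -1.0] t 30.8
```

View pics/g4.png

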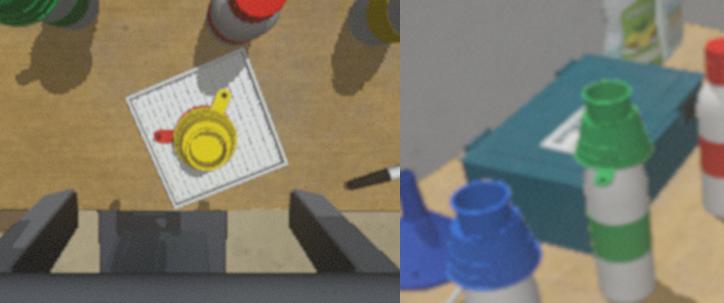

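Request:
send_rows(
  moves=[
    [-0.008, 0.012, 0.005, 0],
    [-0.006, 0.01, 0.01, 0],
    [-0.001, 0.002, 0.015, 0],
    [0, 0, 0.018, 0],
    [0, 0, 0.018, 0],
    [0, 0, 0.018, 0],
    [0, 0, 0.015, 0],
    [0, 0, 0.015, 0],
  ],
)

```text
t: 31.7
position: [0.4836, -0.0877, 0.1435]
eef_rot: [[1.0, 0.002, 0.013], [0.001, -1.0, 0.016], [0.013, -0.016, -1.0]]
contact_force: [0.0, 0.5, 0.3]
opening: 0.0942
```

Request:
send_rows(
  moves=[
    [0, 0, 0.015, 0],
    [0, 0, 0.015, 0],
    [0, 0, 0.015, 0],
    [0, 0, 0.01, 0],
    [0, 0, 0.005, 0],
    [0, 0, 0, 0],
    [0, 0, 0, 0],
    [0, 0, 0, 0],
  ],
)

```text
t: 32.5
position: [0.4841, -0.081, 0.0738]
eef_rot: [[1.0, 0.006, 0.005], [0.006, -1.0, 0.022], [0.005, -0.022, -1.0]]
contact_force: [0.1, 0.2, 0.7]
opening: 0.0941
```

```bash
python3 -c "
from look import *
look('y1',(230,90,120,110))
"
```

```text
[0.4841, -0.081, 0.0738] 0.0941 [0.005, 0.022, -1.0] t 32.5
```

View pics/y1.png

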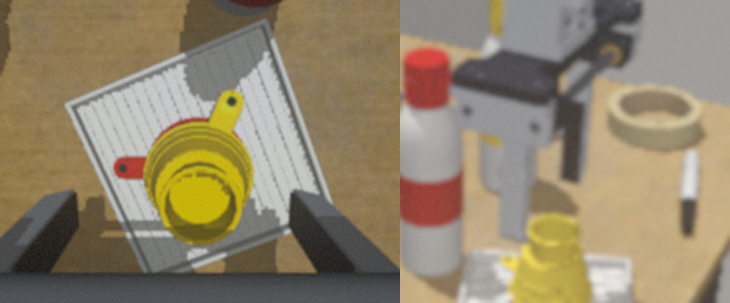

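```bash
python3 - <<'E'
from h import *
s=dict(np.load('y1.npz')); Pw=wP(s); print(onz(Pw,(274.0,221.8),.088))
E
```

```text
[ 0.48224324 -0.08975175]
```

Request:
send_rows(
  moves=[
    [-0.003, 0.008, 0, 0],
    [0, 0, 0, 0],
    [0, 0, 0.008, 0],
    [0, 0, 0.008, 0],
    [0, 0, 0.008, 0],
    [0, 0, 0.006, 0],
    [0, 0, 0, 0],
    [0, 0, 0, 0],
  ],
)

```text
t: 33.4
position: [0.4811, -0.0896, 0.0414]
eef_rot: [[1.0, 0.005, 0.006], [0.005, -1.0, 0.021], [0.006, -0.021, -1.0]]
contact_force: [-0.4, 0.1, -0.0]
opening: 0.094
```

Request:
send_rows(
  moves=[
    [0, 0, 0.001, 0],
    [0, 0, 0, 0],
    [0, 0, 0, 0],
    [0, 0, 0, 0],
    [0, 0, 0, 0],
    [0, 0, 0, 0],
    [0, 0, 0, 0],
    [0, 0, 0, 0],
  ],
  fingers=255,
)

```text
t: 34.2
position: [0.4822, -0.0897, 0.0417]
eef_rot: [[1.0, 0.006, 0.009], [0.005, -1.0, 0.021], [0.009, -0.021, -1.0]]
contact_force: [0.1, 1.1, -0.1]
opening: 0.0388
```

Request:
send_rows(
  moves=[
    [0, 0, 0, 0],
    [0, 0, -0.01, 0],
    [0, 0, -0.02, 0],
    [0, 0, -0.035, 0],
    [0, 0, -0.035, 0],
    [0, 0, -0.035, 0],
    [0, 0, -0.035, 0],
    [0, 0, -0.03, 0],
  ],
)

```text
t: 35.0
position: [0.4769, -0.0929, 0.2463]
eef_rot: [[1.0, 0.005, -0.003], [0.005, -1.0, 0.024], [-0.002, -0.024, -1.0]]
contact_force: [0.5, -1.0, -0.7]
opening: 0.0386
```

```bash
python3 -c "
from look import *
look('y2',(220,60,130,150))
"
```

```text
[0.4769, -0.0929, 0.2463] 0.0386 [-0.003, 0.024, -1.0] t 35.0
```

View pics/y2.png

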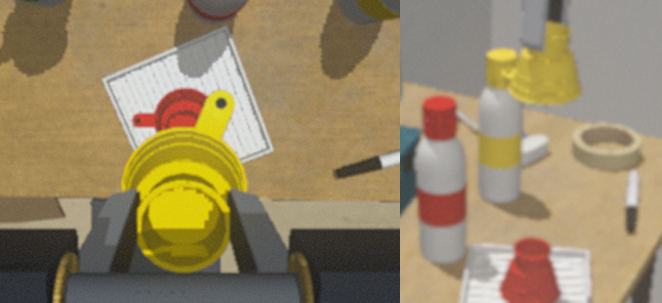

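Request:
send_rows(
  moves=[
    [0.008, 0.01, 0, 0],
    [0.015, 0.02, 0, 0],
    [0.02, 0.028, 0, 0],
    [0.022, 0.03, 0, 0],
    [0.022, 0.03, 0, 0],
    [0.02, 0.027, 0, 0],
    [0.012, 0.015, 0, 0],
    [0.004, 0.006, 0, 0],
  ],
)

```text
t: 35.9
position: [0.6053, -0.2623, 0.2429]
eef_rot: [[1.0, 0.009, 0.002], [0.009, -1.0, 0.025], [0.002, -0.025, -1.0]]
contact_force: [-0.4, -0.3, -1.6]
opening: 0.0386
```

Request:
send_rows(
  moves=[
    [0, 0, 0, 0],
    [0, 0, 0, 0],
    [0, 0, 0, 0],
    [0, 0, 0, 0],
    [0, 0, 0, 0],
    [0, 0, 0, 0],
    [0, 0, 0, 0],
    [0, 0, 0, 0],
  ],
)

```text
t: 36.7
position: [0.6034, -0.2586, 0.2437]
eef_rot: [[1.0, 0.012, 0.001], [0.012, -1.0, 0.026], [0.001, -0.026, -1.0]]
contact_force: [0.0, -0.2, -0.4]
opening: 0.0387
```

Request:
send_rows(
  moves=[
    [0.002, 0.009, 0, 0],
    [0, 0, 0, 0],
    [0, 0, 0.008, 0],
    [0, 0, 0.01, 0],
    [0, 0, 0.01, 0],
    [0, 0, 0.008, 0],
    [0, 0, 0, 0],
    [0, 0, 0, 0],
  ],
)

```text
t: 37.5
position: [0.6049, -0.2673, 0.2019]
eef_rot: [[1.0, 0.011, -0.002], [0.011, -1.0, 0.028], [-0.002, -0.028, -1.0]]
contact_force: [-0.3, -0.2, -0.6]
opening: 0.0387
```

```bash
python3 -c "
from look import *
look('y3',(220,30,110,100))
"
```

```text
[0.6049, -0.2673, 0.2019] 0.0387 [-0.002, 0.028, -1.0] t 37.5
```

View pics/y3.png

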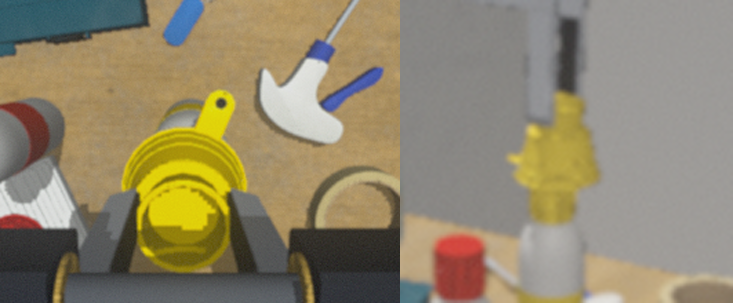

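```bash
python3 - <<'E'
from h import *
s=dict(np.load('y3.npz')); R=s['eef_rot']
for X in (s['position']-.035*R[:,2], s['position']-.0117*np.r_[0,0,1], [.605,-.268,.190],[.605,-.268,.2482]):
    q=P('side')@np.r_[X,1]; print(np.round(X,4),q[:2]/q[2],(q[:2]/q[2]-[235,60])*8)
im=cv2.imread('pics/y3s.png'); cv2.imwrite('pics/y3c.png',cv2.resize(im[60:130,235:305],None,fx=8,fy=8,interpolation=cv2.INTER_CUBIC))
E
```

```text
[ 0.605  -0.2682  0.2369] [270.69756076  67.84943611] [285.58048607  62.79548892]
[ 0.6049 -0.2673  0.1902] [270.1171673   87.28304643] [280.9373384  218.26437143]
[ 0.605 -0.268  0.19 ] [270.23417368  87.24584178] [281.87338941 217.96673424]
[ 0.605  -0.268   0.2482] [270.77159189  63.02498418] [286.17273513  24.19987345]
```

View pics/y3c.png

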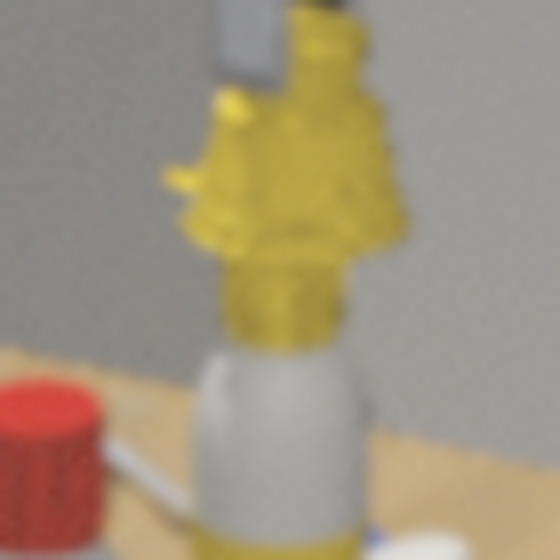

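```bash
python3 - <<'E'
from h import *
o=[]
for f,c in (('b2',.0086),('g3',.0101),('y3',.0117)):
    im=cv2.imread(f'pics/{f}w.png'); o.append(cv2.resize(im[190:290,200:325],None,fx=2.1,fy=4.2,interpolation=cv2.INTER_CUBIC))
    s=dict(np.load(f+'.npz')); 
    # predicted rim ellipse for on-axis cup
    t=np.linspace(0,2*np.pi,60); R=s['eef_rot']; z=s['position'][2]-c+.058
    ctr=s['position']-R[:,2]*.035; Pw=wP(s)
    pts=np.array([[ctr[0]+.02*np.cos(a),ctr[1]+.02*np.sin(a),z,1] for a in t])@Pw.T; pts=pts[:,:2]/pts[:,2:]
    print(f,pts.min(0),pts.max(0))
    for p in pts: cv2.circle(o[-1],(int((p[0]+.5-200)*2.1),int((p[1]+.5-190)*4.2)),1,(0,0,0),-1)
cv2.imwrite('pics/rims.png',np.hstack(o))
E
```

```text
b2 [225.86627573 203.2928367 ] [296.68461853 270.4932441 ]
g3 [226.10138878 202.73027545] [296.32994944 269.3350955 ]
y3 [226.18017625 202.52508216] [295.76192089 268.1823919 ]
```

View pics/rims.png

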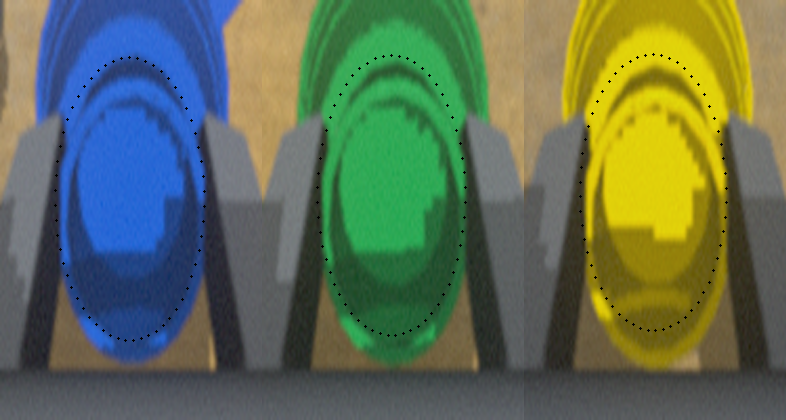

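Overlaying the predicted rim shows the yellow cup sitting about 4–5 mm toward −x in the grip (rim bottom at row 366 against 330 predicted, in the 4.2x crop). The side view agrees, so I'll shift +4 mm in x before lowering.

Request:
send_rows(
  moves=[
    [0.004, 0, 0, 0],
    [0, 0, 0, 0],
    [0, 0, 0.008, 0],
    [0, 0, 0.008, 0],
    [0, 0, 0.007, 0],
    [0, 0, 0.004, 0],
    [0, 0, 0, 0],
    [0, 0, 0, 0],
  ],
)

```text
t: 38.4
position: [0.6098, -0.2666, 0.1737]
eef_rot: [[1.0, 0.011, -0.0], [0.011, -1.0, 0.027], [-0.0, -0.027, -1.0]]
contact_force: [-0.4, -0.4, -0.4]
opening: 0.0387
```

```bash
python3 -c "
from look import *
look('y4',(220,30,110,100))
"
```

```text
[0.6098, -0.2666, 0.1737] 0.0387 [-0.0, 0.027, -1.0] t 38.4
```

View pics/y4.png

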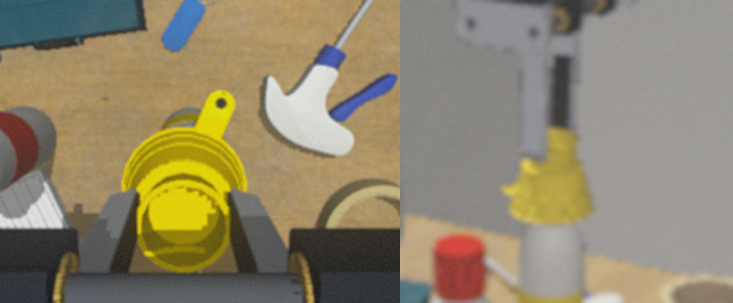

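Request:
send_rows(
  moves=[
    [0, 0, 0.002, 0],
    [0, 0, 0.002, 0],
    [0, 0, 0, 0],
    [0, 0, 0, 0],
    [0, 0, 0, 0],
    [0, 0, 0, 0],
    [0, 0, 0, 0],
    [0, 0, 0, 0],
  ],
)

```text
t: 39.3
position: [0.6105, -0.2669, 0.1711]
eef_rot: [[1.0, 0.011, 0.002], [0.011, -1.0, 0.025], [0.003, -0.025, -1.0]]
contact_force: [0.4, -0.0, -0.9]
opening: 0.0385
```

Request:
send_rows(
  moves=[
    [0, 0, 0, 0],
    [0, 0, 0, 0],
    [0, 0, 0, 0],
    [0, 0, 0, 0],
    [0, 0, 0, 0],
    [0, 0, -0.01, 0],
    [0, 0, -0.025, 0],
    [0, 0, -0.04, 0],
  ],
  fingers=0,
)

```text
t: 40.1
position: [0.6077, -0.2673, 0.2412]
eef_rot: [[1.0, 0.011, -0.01], [0.011, -0.999, 0.032], [-0.01, -0.033, -0.999]]
contact_force: [0.7, -0.6, -0.4]
opening: 0.0938
```

Request:
send_rows(
  moves=[
    [0, 0, -0.03, 0],
    [0, 0, 0, 0],
    [-0.012, -0.018, 0, 0],
    [-0.018, -0.025, 0, 0],
    [-0.02, -0.028, 0, 0],
    [-0.02, -0.028, 0, 0],
    [-0.018, -0.025, 0, 0],
    [-0.01, -0.015, 0, 0],
  ],
)

```text
t: 40.9
position: [0.5062, -0.1286, 0.2757]
eef_rot: [[1.0, 0.007, -0.006], [0.007, -1.0, 0.029], [-0.006, -0.029, -1.0]]
contact_force: [0.7, -0.5, 0.3]
opening: 0.0942
```

```bash
python3 -c "
from look import *
look('y5',(200,60,130,120))
"
```

```text
[0.5062, -0.1286, 0.2757] 0.0942 [-0.006, 0.029, -1.0] t 40.9
```

View pics/y5.png

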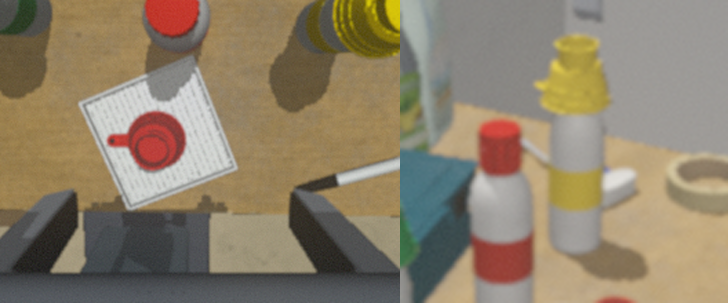

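Request:
send_rows(
  moves=[
    [-0.01, -0.011, 0.005, 0],
    [-0.012, -0.012, 0.01, 0],
    [-0.004, -0.004, 0.015, 0],
    [0, 0, 0.018, 0],
    [0, 0, 0.018, 0],
    [0, 0, 0.018, 0],
    [0, 0, 0.018, 0],
    [0, 0, 0.018, 0],
  ],
)

```text
t: 41.8
position: [0.4819, -0.1033, 0.148]
eef_rot: [[1.0, 0.004, -0.005], [0.005, -1.0, 0.026], [-0.005, -0.026, -1.0]]
contact_force: [0.5, -0.3, -0.1]
opening: 0.0942
```

Request:
send_rows(
  moves=[
    [0, 0, 0.018, 0],
    [0, 0, 0.018, 0],
    [0, 0, 0.018, 0],
    [0, 0, 0.018, 0],
    [0, 0, 0.012, 0],
    [0, 0, 0.006, 0],
    [0, 0, 0, 0],
    [0, 0, 0, 0],
  ],
)

```text
t: 42.6
position: [0.4789, -0.1049, 0.0441]
eef_rot: [[1.0, -0.0, -0.018], [0.0, -1.0, 0.028], [-0.018, -0.028, -0.999]]
contact_force: [-0.8, 0.8, 0.2]
opening: 0.0941
```

```bash
python3 -c "
from look import *
look('r1',(230,90,120,130))
"
```

```text
[0.4789, -0.1049, 0.0441] 0.0941 [-0.018, 0.028, -0.999] t 42.6
```

View pics/r1.png

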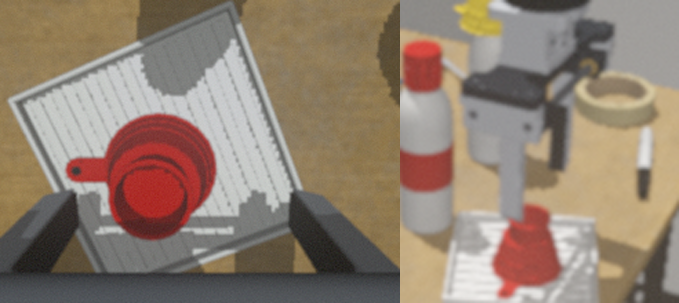

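```bash
python3 - <<'E'
from h import *
s=dict(np.load('r1.npz')); Pw=wP(s); print(onz(Pw,(239.6,222.6),.064), s['position']-.035*s['eef_rot'][:,2])
E
```

```text
[ 0.47857283 -0.09104509] [ 0.4795563  -0.10591132  0.07906063]
```

Request:
send_rows(
  moves=[
    [-0.002, -0.012, 0, 0],
    [0, -0.001, 0, 0],
    [0, 0, 0, 0],
    [0, 0, 0, 0],
    [0, 0, 0, 0],
    [0, 0, 0, 0],
    [0, 0, 0, 0],
    [0, 0, 0, 0],
  ],
)

```text
t: 43.5
position: [0.4791, -0.0911, 0.0481]
eef_rot: [[1.0, 0.001, -0.011], [0.001, -1.0, 0.025], [-0.011, -0.025, -1.0]]
contact_force: [-0.8, 0.0, 0.3]
opening: 0.0939
```

Request:
send_rows(
  moves=[
    [-0.002, 0, 0.006, 0],
    [0, 0, 0.008, 0],
    [0, 0, 0.008, 0],
    [0, 0, 0.006, 0],
    [0, 0, 0, 0],
    [0, 0, 0, 0],
    [0, 0, 0, 0],
    [0, 0, 0, 0],
  ],
)

```text
t: 44.3
position: [0.4756, -0.0902, 0.0163]
eef_rot: [[1.0, 0.0, -0.014], [0.001, -1.0, 0.026], [-0.014, -0.026, -1.0]]
contact_force: [0.4, 0.2, 0.2]
opening: 0.094
```

```bash
python3 -c "
from look import *
look('r2',(230,90,120,130))
"
```

```text
[0.4756, -0.0902, 0.0163] 0.094 [-0.014, 0.026, -1.0] t 44.3
```

View pics/r2.png

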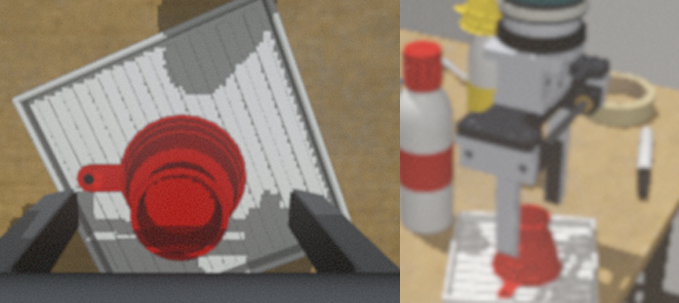

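Centred, with the rim at column 182 and the fingers' middle at 183. Grip and lift.

Request:
send_rows(
  moves=[
    [0, 0, 0, 0],
    [0, 0, 0, 0],
    [0, 0, 0, 0],
    [0, 0, 0, 0],
    [0, 0, 0, 0],
    [0, 0, 0, 0],
    [0, 0, 0, 0],
    [0, 0, 0, 0],
  ],
  fingers=255,
)

```text
t: 45.2
position: [0.4763, -0.0904, 0.0173]
eef_rot: [[1.0, 0.0, -0.012], [0.001, -1.0, 0.026], [-0.012, -0.026, -1.0]]
contact_force: [0.3, -0.4, -0.0]
opening: 0.0386
```

Request:
send_rows(
  moves=[
    [0, 0, 0, 0],
    [0, 0, -0.01, 0],
    [0, 0, -0.02, 0],
    [0, 0, -0.03, 0],
    [0, 0, -0.035, 0],
    [0, 0, -0.035, 0],
    [0, 0, -0.035, 0],
    [0, 0, -0.03, 0],
  ],
)

```text
t: 46.0
position: [0.4748, -0.0944, 0.2166]
eef_rot: [[1.0, -0.0, -0.023], [0.001, -1.0, 0.029], [-0.023, -0.029, -0.999]]
contact_force: [0.7, 0.2, -0.2]
opening: 0.0385
```

Request:
send_rows(
  moves=[
    [0, 0, -0.02, 0],
    [0, 0, -0.01, 0],
    [0, 0, 0, 0],
    [0, 0, 0, 0],
    [0, 0, 0, 0],
    [0, 0, 0, 0],
    [0, 0, 0, 0],
    [0, 0, 0, 0],
  ],
)

```text
t: 46.8
position: [0.4755, -0.0954, 0.2503]
eef_rot: [[1.0, -0.0, -0.02], [0.0, -1.0, 0.028], [-0.02, -0.028, -0.999]]
contact_force: [0.2, 0.1, -0.3]
opening: 0.0387
```

Request:
send_rows(
  moves=[
    [0.01, 0.001, 0, 0],
    [0.02, 0.002, 0, 0],
    [0.025, 0.003, 0, 0],
    [0.025, 0.004, 0, 0],
    [0.02, 0.003, 0, 0],
    [0.015, 0.002, 0, 0],
    [0.005, 0.001, 0, 0],
    [0, 0, 0, 0],
  ],
)

```text
t: 47.6
position: [0.6033, -0.1119, 0.2433]
eef_rot: [[1.0, -0.0, -0.023], [0.0, -1.0, 0.029], [-0.023, -0.029, -0.999]]
contact_force: [-0.6, 0.3, -0.1]
opening: 0.0385
```

Request:
send_rows(
  moves=[
    [0, 0, 0, 0],
    [0, 0, 0, 0],
    [0, 0, 0, 0],
    [0, 0, 0, 0],
    [0, 0, 0, 0],
    [0, 0, 0, 0],
    [0, 0, 0, 0],
    [0, 0, 0, 0],
  ],
)

```text
t: 48.4
position: [0.6013, -0.1116, 0.2453]
eef_rot: [[1.0, -0.0, -0.021], [0.0, -1.0, 0.028], [-0.021, -0.028, -0.999]]
contact_force: [0.2, -0.8, -0.8]
opening: 0.0388
```

```bash
python3 - <<'E'
from look import *
look('r3',(190,40,110,110))
s=dict(np.load('r3.npz')); im=cv2.imread('pics/r3w.png'); o=cv2.resize(im[190:290,200:325],None,fx=4.2,fy=4.2,interpolation=cv2.INTER_CUBIC)
t=np.linspace(0,2*np.pi,60); R=s['eef_rot']; z=s['position'][2]-.0113+.058
ctr=s['position']-R[:,2]*.035; Pw=wP(s)
pts=np.array([[ctr[0]+.02*np.cos(a),ctr[1]+.02*np.sin(a),z,1] for a in t])@Pw.T; pts=pts[:,:2]/pts[:,2:]
for p in pts: cv2.circle(o,(int((p[0]+.5-200)*4.2),int((p[1]+.5-190)*4.2)),1,(0,0,0),-1)
cv2.imwrite('pics/r3r.png',o)
for X in ([*ctr[:2],s['position'][2]-.0113],[.604,-.116,.192]):
    q=P('side')@np.r_[X,1];u=q[:2]/q[2];print(u,(u-[190,40])*303/110+[400,0])
E
```

```text
[0.6013, -0.1116, 0.2453] 0.0388 [-0.021, 0.028, -0.999] t 48.4
[238.36375986  92.40209038] [533.22017488 144.34393988]
[238.87770008 110.52047761] [534.63584658 194.25186105]
```

View pics/r3.png

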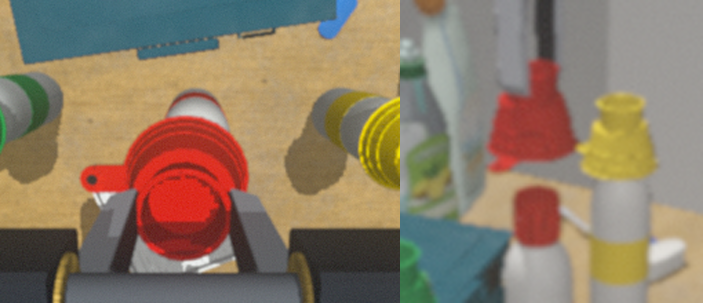

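View pics/r3r.png

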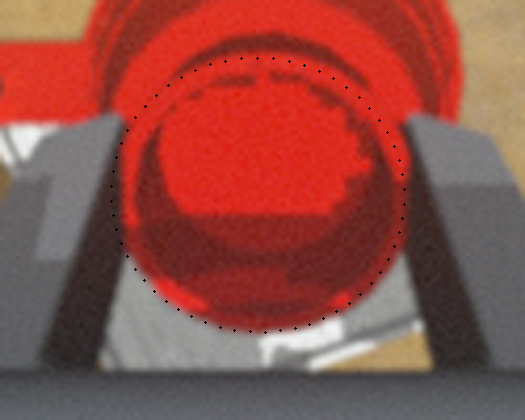

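Request:
send_rows(
  moves=[
    [0.003, 0.005, 0, 0],
    [0, 0, 0, 0],
    [0, 0, 0.008, 0],
    [0, 0, 0.01, 0],
    [0, 0, 0.01, 0],
    [0, 0, 0.008, 0],
    [0, 0, 0, 0],
    [0, 0, 0, 0],
  ],
)

```text
t: 49.3
position: [0.603, -0.1157, 0.2034]
eef_rot: [[1.0, -0.001, -0.025], [0.0, -1.0, 0.029], [-0.025, -0.029, -0.999]]
contact_force: [0.3, -0.2, 0.0]
opening: 0.0384
```

```bash
python3 - <<'E'
from look import *
look('r4',(190,40,110,110))
E
```

```text
[0.603, -0.1157, 0.2034] 0.0384 [-0.025, 0.029, -0.999] t 49.3
```

View pics/r4.png

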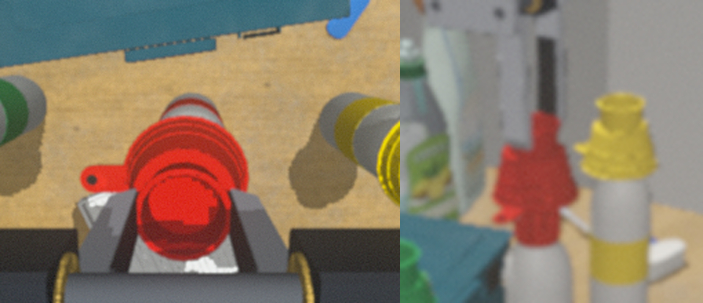

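Aligned: the mouth and closure are both centred near column 536. Lower it.

Request:
send_rows(
  moves=[
    [0.001, 0, 0.008, 0],
    [0, 0, 0.008, 0],
    [0, 0, 0.008, 0],
    [0, 0, 0.005, 0],
    [0, 0, 0.002, 0],
    [0, 0, 0, 0],
    [0, 0, 0, 0],
    [0, 0, 0, 0],
  ],
)

```text
t: 50.2
position: [0.6039, -0.1149, 0.1709]
eef_rot: [[1.0, -0.001, -0.023], [0.0, -1.0, 0.029], [-0.023, -0.029, -0.999]]
contact_force: [-0.6, 0.9, 0.8]
opening: 0.0386
```

Request:
send_rows(
  moves=[
    [0, 0, 0.001, 0],
    [0, 0, 0.001, 0],
    [0, 0, 0, 0],
    [0, 0, 0, 0],
    [0, 0, 0, 0],
    [0, 0, 0, 0],
    [0, 0, 0, 0],
    [0, 0, 0, 0],
  ],
)

```text
t: 51.0
position: [0.6045, -0.1151, 0.1702]
eef_rot: [[1.0, -0.001, -0.02], [0.0, -1.0, 0.028], [-0.02, -0.028, -0.999]]
contact_force: [-0.6, -0.5, -0.6]
opening: 0.0388
```

Request:
send_rows(
  moves=[
    [0, 0, 0, 0],
    [0, 0, 0, 0],
    [0, 0, 0, 0],
    [0, 0, 0, 0],
    [0, 0, 0, 0],
    [0, 0, -0.01, 0],
    [0, 0, -0.025, 0],
    [0, 0, -0.04, 0],
  ],
  fingers=0,
)

```text
t: 51.8
position: [0.6029, -0.1163, 0.2405]
eef_rot: [[0.999, -0.001, -0.034], [0.0, -0.999, 0.032], [-0.034, -0.032, -0.999]]
contact_force: [0.9, 0.1, 0.5]
opening: 0.0937
```

Request:
send_rows(
  moves=[
    [0, 0, -0.03, 0],
    [-0.01, 0, -0.01, 0],
    [-0.025, 0, 0, 0],
    [-0.03, 0, 0, 0],
    [-0.03, 0, 0, 0],
    [-0.03, 0, 0, 0],
    [-0.03, 0, 0, 0],
    [-0.03, 0, 0, 0],
  ],
)

```text
t: 52.6
position: [0.4131, -0.1176, 0.2916]
eef_rot: [[1.0, 0.001, -0.026], [0.002, -1.0, 0.029], [-0.026, -0.029, -0.999]]
contact_force: [0.4, 0.5, 0.8]
opening: 0.094
```

Request:
send_rows(
  moves=[
    [-0.02, 0.02, 0, 0],
    [-0.01, 0.04, 0, 0],
    [0, 0.04, 0, 0],
    [0, 0.04, 0, 0],
    [0, 0.04, 0, 0],
    [0, 0.02, 0, 0],
    [0, 0, 0, 0],
    [0, 0, 0, 0],
  ],
)

```text
t: 53.4
position: [0.3725, -0.3197, 0.2862]
eef_rot: [[1.0, 0.001, -0.024], [0.002, -1.0, 0.029], [-0.024, -0.029, -0.999]]
contact_force: [-0.8, -0.4, 1.0]
opening: 0.0943
```

```bash
python3 - <<'E'
from h import *
s=ctrl.observe(); print(np.round(s['position'],3),s['t'])
a=save('side','f1s');b=save('top','f1t')
cv2.imwrite('pics/f1a.png',cv2.resize(a[50:300,80:320,::-1],None,fx=2.4,fy=2.4,interpolation=cv2.INTER_CUBIC))
cv2.imwrite('pics/f1b.png',cv2.resize(b[110:260,120:400,::-1],None,fx=2.8,fy=2.8,interpolation=cv2.INTER_CUBIC))
E
```

```text
[ 0.373 -0.32   0.286] 53.4
```

View pics/f1a.png

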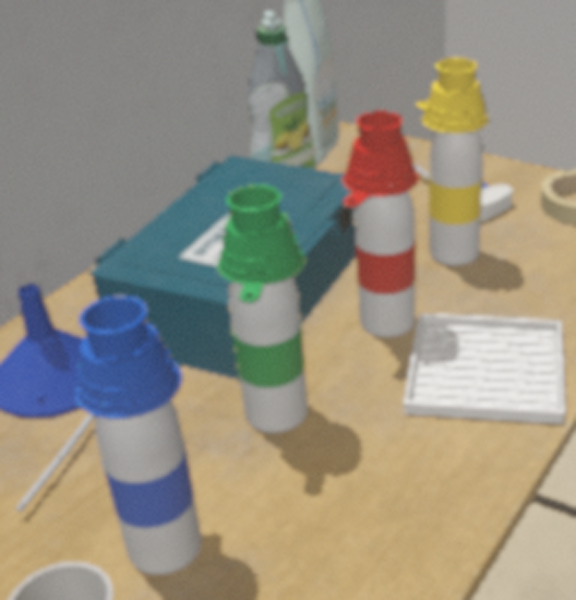

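View pics/f1b.png

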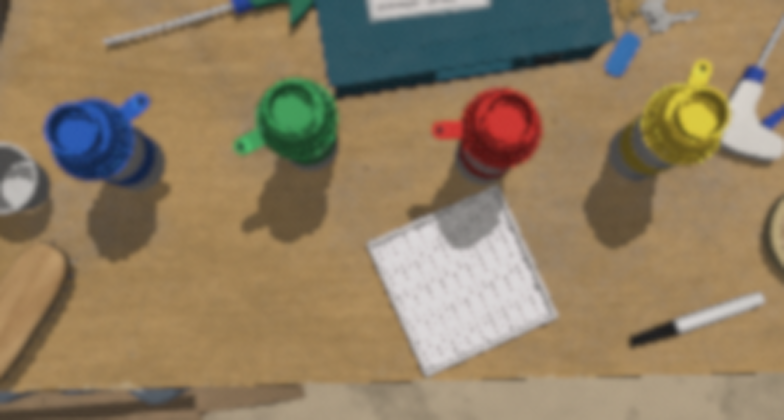

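```bash
python3 - <<'E'
from h import *
a=cv2.imread('pics/f1s.png');b=cv2.imread('pics/f1t.png')
def crop(im,c,w=32,z=6):
    x,y=c; return cv2.resize(im[y-w//2:y+w//2,x-w//2:x+w//2],None,fx=z,fy=z,interpolation=cv2.INTER_CUBIC)
A=[(128,185),(186,135),(238,103),(270,80)];B=[(149,157),(224,151),(298,157),(369,152)]
cv2.imwrite('pics/f2.png',np.vstack([np.hstack([crop(a,c) for c in A]),np.hstack([crop(b,c) for c in B])]))
E
```

```text
(no output)
```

View pics/f2.png

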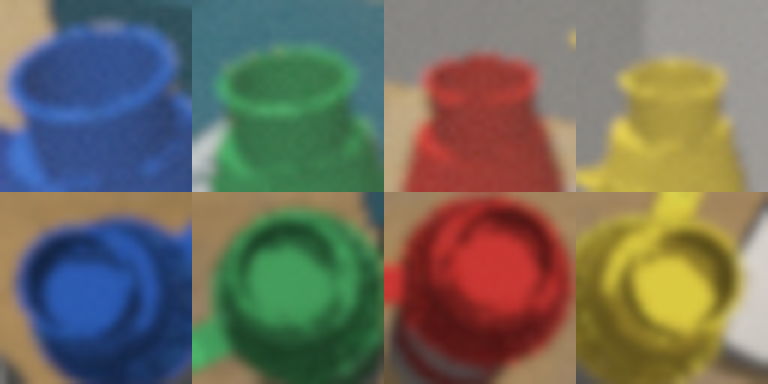

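```bash
python3 - <<'E'
from h import *
np.set_printoptions(precision=4,suppress=True)
S=dict(blue=(126.9,180.3),green=(185.3,132.3),red=(237.8,99.8),yellow=(269.4,77.1))
T=dict(blue=(147.1,155.6),green=(224.3,148.9),red=(299.9,153.3),yellow=(370.4,150.9))
for k in S: print(k,tri(P('top'),T[k],P('side'),S[k])[0],onz(P('side'),S[k],.216))
E
```

```text
blue [0.6052 0.2183 0.2142] [0.6036 0.2203]
green [0.6169 0.0526 0.2153] [0.6171 0.0539]
red [ 0.6027 -0.1108  0.2184] [ 0.6057 -0.1156]
yellow [ 0.6058 -0.2645  0.2159] [ 0.6059 -0.2642]
```

```bash
python3 - <<'E'
from h import *
s=ctrl.observe(); print(s['t'],np.round(s['contact_force'],1),np.abs(s['joint_vel']).max())
print(ctrl.finish_job())
E
```

```text
53.5 [-0.5 -1.2 -0.1] 0.7200225808611107
the job is handed in; nothing more can be done
None
```

I unstacked the four measures from the top (blue, green, yellow, red) and put each upside down over the closure of its own colour's bottle. I backed the arm clear and handed the job in at 53.5 s; the hand-in gives no verdict.

**Last checks:** Side and top pictures show all four measures on their own colours, upright and seated. The small-cup rims measured z = 0.214, 0.215, 0.218 and 0.216 m for blue, green, red and yellow (0.216 expected at rest). Their axes came out within about 6 mm of the closures as first measured. I could see no tilted or moved bottles, but I did not measure the bottle positions again at the end. The gripper was open and clear of everything.

**What failed or disagreed:**
- **First grasp missed:** the fingers closed above the blue measure without touching anything, because the real finger tips end about 35 mm short of the reported TCP. I allowed for that afterwards and all four grips read 38–39 mm.
- **Arm drift:** fast moves made the tool tilt, up to 0.06 rad at worst, so I slowed the descents.
- **Yellow off-centre in the grip:** it sat about 4–5 mm off, which I corrected before lowering it.
- **Red rim:** the two-view position and the side-view position differ by about 5 mm in y. Either is within the 10 mm limit.

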